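# Load the model-tower gluing jig and lock its swing clamp with the square key

## Task

Put the round wooden tower into the round bore of the gluing jig and the square tower into the square bore, both fully home. Then take the T-handled key out of its stand, put its square tip fully into the recess on top of the jig's clamp, and with the key turn the clamp clockwise until its bar lies centrally over both towers; leave the key standing in the recess. Do not push the clamp with the gripper, and leave the house model and the glue bottle alone.

Things in the scene. Friction and masses are not known exactly. Their poses are not given: they have to be found in the camera images.
- jig: Fixed plywood block, 110 (its x) by 180 (its y) by 40 mm high; origin at the centre of its underside. Two blind bores in its top, 25 mm deep (floor 15 mm above the table), mouths slightly bevelled: a round one of 29 mm diameter at its +y end, and one 29 mm square, sides along the jig's x and y, at its -y end.
- round_bore (a point): Centre of the mouth of the jig's round bore, at the top face (60 mm from the jig's centre along the jig's +y).
- square_bore (a point): Centre of the mouth of the jig's square bore, at the top face (60 mm from the jig's centre along the jig's -y).
- clamp: Captive swing clamp on a vertical post (26 mm) in the jig's middle: aluminium bar 148 mm long (its own x), 22 mm wide, underside 78 mm and top 88 mm above the table, 3 mm over seated towers. On it a dark knob 44 mm over corners, top at 114 mm. Origin on the post's axis at the jig's top. Starts 1.05 to 1.2 rad short (turning clockwise) of the jig's y, stop 0.1 rad past. About 0.1 N m turns it.
- recess (a point): Centre of the mouth of the square recess in the top of the clamp's knob (114 mm above the table), on the turning axis; axes as the clamp's. Recess 14 by 14 mm, 24 mm deep, sides along the clamp's x and y, mouth slightly bevelled. The key rattles in it by up to 0.18 rad either way before it turns the clamp; the clamp stays where it is left.
- round_tower: Loose turned wooden tower, a plain cylinder 26 mm in diameter and 60 mm high with thin dark rings, standing upright; origin at the centre of its underside. About 40 g.
- square_tower: Loose square wooden tower, 26 by 26 mm and 60 mm high with small dark windows, standing upright; origin at the centre of its underside, x and y square to its faces. About 50 g.
- key: Loose T-handled key, 86 mm high, standing tip down in its stand; origin at the centre of the tip's end face, z up the shank, sides of the tip along x and y. Steel tip 12 by 12 mm and 26 mm long, then a 14 mm round shank, then a flat-sided wooden handle from 60 to 86 mm above the origin, 60 mm long along x and 20 mm wide along y. About 120 g.
- key_stand: Fixed dark wooden block, 60 by 60 mm and 40 mm high, with a 14 by 14 mm hole 30 mm deep in the middle of its top in which the key stands (its tip end 10 mm above the table); origin at the centre of its underside. The key's x is along the stand's x.
- house_model: Loose finished wooden house model on a dark base plate about 90 by 140 mm, about 72 mm high, beyond the jig; origin at the centre of its underside. To be left alone.
- glue_bottle: Loose white bottle 40 mm in diameter and 100 mm high with a black cap, standing to the robot's left; origin at the centre of its underside. To be left alone.

How it is judged (in metres and radians):
On the way, in this order (a step that is already met when the one before it is completed fails the run):
1. both towers are fully home in their own bores while the clamp is still open (horizontal distance between round_tower and round_bore below 0.004 m and z of each of round_tower, square_tower in the frame of jig below 0.018 m and horizontal distance between square_tower and square_bore below 0.004 m and angle between the x axis of clamp and the y axis of jig, either way round above 0.7 rad), for 0.2 s.
2. the key's tip is in the clamp's recess, at least 18 mm deep, before the clamp is turned (z of key in the frame of recess below -0.018 m and horizontal distance between key and recess below 0.005 m and angle between the x axis of clamp and the y axis of jig, either way round above 0.7 rad), for 0.1 s.
3. with the key in it, the clamp's bar has been turned over both towers (z of key in the frame of recess below -0.012 m and horizontal distance between key and recess below 0.005 m and angle between the x axis of clamp and the y axis of jig, either way round below 0.16 rad), for 0.1 s.
At the end, for the whole second after the job is handed in: Each tower stands in its own bore (within 4 mm of its axis, underside less than 18 mm above the jig's underside), the clamp's bar lies within 0.16 rad of the line through both bores, and the key, released and at rest, stands in the recess with its tip at least 12 mm deep (all of step 3 and horizontal distance between round_tower and round_bore below 0.004 m and z of each of round_tower, square_tower in the frame of jig below 0.018 m and horizontal distance between square_tower and square_bore below 0.004 m and linear speed of key below 0.03 m/s); the robot touches nothing.
It fails at once if the gripper pushes the clamp (more than 4 N) (contact force between any of the fingers, the arm and clamp above 4 N).
It fails at once if the house model is moved by more than 30 mm (distance of house_model from where it was at the start of the episode above 0.03 m).
It fails at once if the glue bottle is moved by more than 30 mm (distance of glue_bottle from where it was at the start of the episode above 0.03 m).
It also fails if it takes over 72 s, if anything falls off the work surface, if the arm or the gripper's body presses on something with over 40 N, if the wrist force passes 120 N, or if a joint passes its speed limit or range.

## Robot

A 6-joint arm with a two-finger parallel gripper is mounted at the origin on the work surface. World frame = base frame: x ahead of the robot, y to its left, z up, the work surface at z = 0. Lengths are in m, angles in degrees, forces in N, time in s.
With the tool pointing down it reaches from about 0.375 to 0.9 m from the base axis. Payload 3.1 kg.
Tool frame: the origin (TCP) lies at the very end of the fingers, on their centre line; the grasp point (between the pads) lies 19 mm behind it (bot.tcp_to_grasp is the distance from the TCP to the grasp point, in m); z points along the fingers, y is the line along which they close (so a half turn about z gives the same grasp; the last joint's range is limited). The gripper opens to 87 mm and grips with 3 to 60 N. Pads are 19 mm wide; open, the fingers measure 117 mm over their backs; the gripper's body (75 mm by 190 mm) begins 51 mm behind the grasp point.
Start: joints at [-76.461, 30.224, 82.088, -0, 67.689, -10.227], TCP at [0.252, -0.572, 0.223] pointing down, gripper open.
Joint ranges: [-176.69, 176.69], [-43.24, 126.21], [12.49, 139.97], [-82, 262], [0, 151.66], [-163.58, 163.58]. Speed limits (degrees/s): [159.86, 159.86, 180, 180, 180, 180].

## Interface

Orientations are given as a 3x3 rotation matrix whose columns are the frame's x, y, z axes.
In Python, from rig import telemetry, capture, camera_info, job, bot gives the robot as it stands. The module is installed in compiled form; this text tells all that it offers.
- The arm moves only by the tool carry_out, never from a script. Its argument "deltas" is a list that holds one entry, the list of rows, each a list of 7 numbers: the shift along the tool's x, y, z scaled (see below), then the turn, a rotation vector about the tool's x, y, z scaled (see below), then the closure, from -1 (fully open) to 1 (shut). In form: [[[dx, dy, dz, ax, ay, az, claw], ...]]. A call has exactly 10 rows; each row is the pose to reach, as a shift and turn from the pose commanded when the call began, along the tool's axes at that moment, turning the shorter way round; what a row does not reach only later rows make up. The controller multiplies each number of a shift by 15 cm and each number of a turn by 360 degrees. A row lasts 1/12 s, in which the tool goes at most 41.7 mm and 7.16 degrees, less where a joint would pass 70% of its speed; a pose out of reach is approached as far as the arm can. A call with a number of a shift or a turn outside -1 to 1 is refused whole. A call with a gripper value outside its range is refused whole. The fingers move at their own pace and stop on an object; the grip force is fixed at half the most. Time passes only in rows, so rows that repeat a pose let the fingers close, or fill a call up. It gives the time, the measured TCP pose, the force, the opening and the grip force at its end, in the units of the state.
- telemetry.read_state(): the state, without advancing time (a new reading comes with each control period).
- capture(name): name is "scene" or "top" or "wrist"; returns the picture (384x512x3 uint8, red, green, blue); there is no depth.
- camera_info(name): a dict with "mtx" (3x3 intrinsics, pixels), "cam_to_world" (4x4, takes a point from camera to world coordinates); the wrist camera has in their place "T_tool_cam" (4x4, takes a point from camera to tool coordinates, whose origin is the TCP and whose axes are the flange's). Camera axes: x right, y down, z forward; pixel columns grow to the right and rows downward; lengths in m; the calibration is good to about 2 mm. A picture is of the moment at which its call begins: read the wrist's pose just before it. camera_info takes no time and is no camera call.
- job.hand_in(): hands the job in; it is judged then, once.
The state is a dict: "time_s": time; "joint_positions": joint angles; "qvel": joint speeds; "tau": joint torques, N m; "position": TCP position; "tcp_rot": TCP orientation; "force": force on the tool from outside, world axes, zero at the start; "moment": the same for the moment, N m; "opening": opening from 0.0 (shut) to 1.0 (fully open); "grasp_force": force on a finger pad.
Only numpy, scipy, OpenCV 4.12 (cv2) and the standard library are available. Lean on these libraries where they do the work, as an engineer would, in place of code of your own. Each camera call takes 0.05 s, during which the arm holds its last target. There are 200 camera calls.

## Working session

There is one attempt and no reset: what is moved stays moved. The work goes in short steps, Python scripts to look and compute and a tool call to move; the robot and the scene stay as the last step left them, time stands still between calls to the robot, and variables do not carry over. Pictures are saved under pics/ and viewed, at most 12 in all, crops included, and the job is handed in when it is done.

Besides the shell and the picture viewer there is one more tool, called after ">>>" by a JSON object that holds its "api" and its "payload", one argument or row to a line. carry_out: Moves the arm, as the interface text tells. Its arguments: {"type":"object","properties":{"deltas":{"type":"array","items":{"type":"array","items":{"type":"array","items":{"type":"number"}}}}},"required":["deltas"]}

```bash
mkdir -p pics; ls
python3 - <<'E'
from rig import telemetry, capture, camera_info, bot
import cv2,numpy as np
np.set_printoptions(precision=4,suppress=True)
print(telemetry.read_state()); print(bot.tcp_to_grasp)
for n in("scene","top","wrist"):
    print(n,camera_info(n))
for n in("scene","top"):
    im=capture(n); cv2.imwrite(f"pics/{n}0.png",im[:,:,::-1])
    cv2.imwrite(f"pics/{n}0b.png",cv2.resize(im[:,:,::-1],(800,600),interpolation=cv2.INTER_CUBIC))
E
```

```text
pics
{'time_s': 0.0, 'joint_positions': array([-76.4623,  30.2804,  82.1567,   0.0012,  67.6873, -10.2295]), 'qvel': array([-0.0406,  0.0786,  0.1638,  0.0456,  0.0893,  0.0601]), 'tau': array([  0.0014, -44.0035, -17.6591,   0.0633,   0.0582,  -0.0002]), 'position': array([ 0.2517, -0.5713,  0.2216]), 'tcp_rot': array([[ 0.9152,  0.403 , -0.0005],
       [ 0.403 , -0.9152,  0.0021],
       [ 0.0004, -0.0021, -1.    ]]), 'force': array([-0.8372, -0.1212,  0.3848]), 'moment': array([ 0.0286, -0.0172,  0.0202]), 'grasp_force': 0.0, 'opening': 1.0002237376870182}
0.0187
scene {'mtx': array([[363.4562,   0.    , 258.9733],
       [  0.    , 363.4562, 190.9418],
       [  0.    ,   0.    ,   1.    ]]), 'cam_to_world': array([[-0.6555,  0.5941, -0.4662,  1.0537],
       [ 0.7551,  0.523 , -0.3953,  0.3953],
       [ 0.009 , -0.6112, -0.7915,  0.8266],
       [ 0.    ,  0.    ,  0.    ,  1.    ]])}
top {'mtx': array([[385.4741,   0.    , 256.6971],
       [  0.    , 385.4741, 194.2104],
       [  0.    ,   0.    ,   1.    ]]), 'cam_to_world': array([[-0.0011, -0.9988,  0.0495,  0.5416],
       [-1.    ,  0.0014,  0.0052,  0.031 ],
       [-0.0052, -0.0495, -0.9988,  1.1007],
       [ 0.    ,  0.    ,  0.    ,  1.    ]])}
wrist {'mtx': array([[342.1343,   0.    , 255.1883],
       [  0.    , 342.1343, 191.355 ],
       [  0.    ,   0.    ,   1.    ]]), 'T_tool_cam': array([[ 0.0003, -0.9659, -0.2588,  0.0699],
       [ 1.    , -0.0001,  0.0015, -0.0006],
       [-0.0015, -0.2588,  0.9659, -0.1619],
       [ 0.    ,  0.    ,  0.    ,  1.    ]])}
```

View pics/top0b.png

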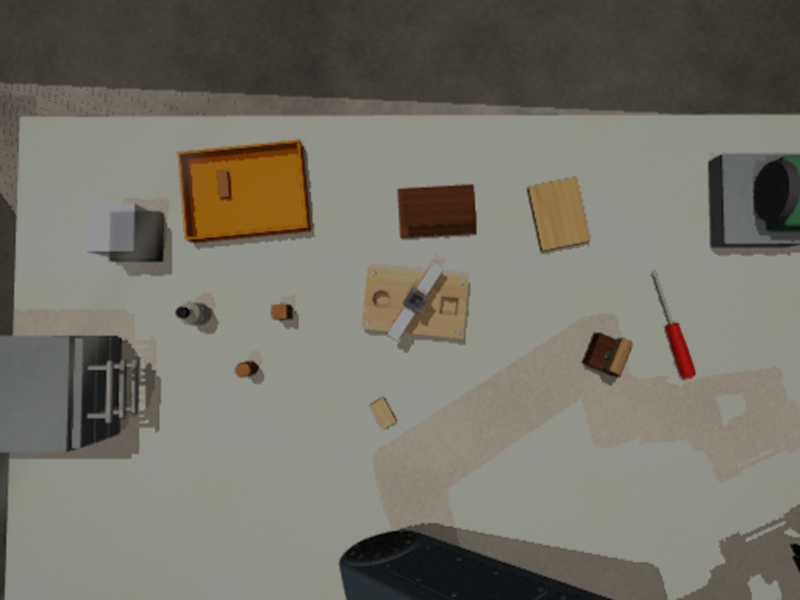

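View pics/scene0b.png

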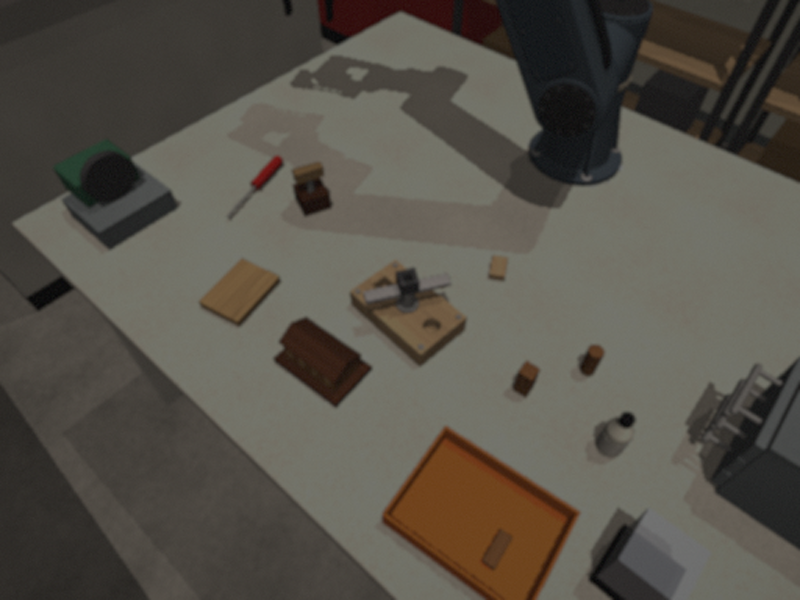

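The pictures show the jig near (415,300) in the top view (800 px wide), the square tower at (282,312), the round tower at (245,369) and the key with its stand at (606,355). The clamp bar is about 60° from the jig's long axis. I'll refine these with the wrist camera.

```bash
cat > h.py <<'E'
import numpy as np, cv2
from scipy.spatial.transform import Rotation as Ro
from rig import telemetry, capture, camera_info, bot, job
np.set_printoptions(precision=4,suppress=True)
def pose():
    s=telemetry.read_state(); T=np.eye(4); T[:3,:3]=s["tcp_rot"]; T[:3,3]=s["position"]; return T
def rays(cam,uv,z,T=None):
    """pixels -> world points on plane z"""
    c=camera_info(cam); M=c["cam_to_world"] if cam!="wrist" else T@c["T_tool_cam"]
    uv=np.atleast_2d(uv).astype(float); d=np.c_[uv,np.ones(len(uv))]@np.linalg.inv(c["mtx"]).T@M[:3,:3].T
    return M[:3,3]+d*((z-M[2,3])/d[:,2])[:,None]
def proj(cam,P,T=None):
    c=camera_info(cam); M=c["cam_to_world"] if cam!="wrist" else T@c["T_tool_cam"]
    q=(np.atleast_2d(P)-M[:3,3])@M[:3,:3]@c["mtx"].T
    return q[:,:2]/q[:,2:]
def rot(a):
    c,s=np.cos(a),np.sin(a); return np.array([[c,s,0],[s,-c,0],[0,0,-1.]])
def delta(xyz,adeg,T=None):
    """row numbers (shift/0.15, turn/360) from measured pose to target"""
    T=pose() if T is None else T; R=T[:3,:3]
    d=R.T@(np.array(xyz)-T[:3,3])/0.15
    w=np.degrees(Ro.from_matrix(R.T@rot(np.radians(adeg))).as_rotvec())/360
    return np.r_[d,w]
def snap(name):
    T=pose(); im=capture("wrist"); cv2.imwrite(f"pics/{name}.png",im[:,:,::-1]); np.save(f"pics/{name}.npy",T)
    cv2.imwrite(f"pics/{name}_b.png",cv2.resize(im[:,:,::-1],(800,600),interpolation=cv2.INTER_CUBIC)); return T,im
def state():
    s=telemetry.read_state(); print("t",s["time_s"],"p",s["position"],"yaw",np.degrees(np.arctan2(s["tcp_rot"][1,0],s["tcp_rot"][0,0])),"F",s["force"],"M",s["moment"],"op",s["opening"],"gf",s["grasp_force"],"q",s["joint_positions"])
E
python3 - <<'E'
from h import *
k=1/1.5625
for n,uv,z in [("jig",(415,300),.1),("rb",(381,298),.04),("sb",(449,305),.04),("sq",(281,312),.06),("rd",(245,369),.06),("key",(622,356),.096),("stand",(606,355),.04),("bottle",(186,313),.1)]:
    print(n,rays("top",np.array(uv)*k,z)[0])
print(delta([.52,.31,.2],87)); print(delta([.5,-.3,.25],87))
E
```

```text
jig [0.5969 0.013  0.1   ]
rb [0.6038 0.0719 0.04  ]
sb [ 0.5913 -0.0479  0.04  ]
sq [0.5786 0.2442 0.06  ]
rd [0.4805 0.3055 0.06  ]
key [ 0.5036 -0.3304  0.096 ]
stand [ 0.5032 -0.3226  0.04  ]
bottle [0.5758 0.3944 0.1   ]
[ 4.0046 -4.6561  0.1549 -0.0002 -0.0002 -0.1756]
[ 2.2438 -0.9888 -0.1862 -0.0002 -0.0002 -0.1756]
```

>>> {"api": "carry_out", "payload": {
  "deltas": [
    [[1.0, -0.44, -0.18, 0, 0, -0.1755, -1], [1.0, -0.44, -0.18, 0, 0, -0.1755, -1], [1.0, -0.44, -0.18, 0, 0, -0.1755, -1], [1.0, -0.44, -0.18, 0, 0, -0.1755, -1], [1.0, -0.44, -0.18, 0, 0, -0.1755, -1], [1.0, -0.44, -0.18, 0, 0, -0.1755, -1], [1.0, -0.44, -0.18, 0, 0, -0.1755, -1], [1.0, -0.44, -0.18, 0, 0, -0.1755, -1], [1.0, -0.44, -0.18, 0, 0, -0.1755, -1], [1.0, -0.44, -0.18, 0, 0, -0.1755, -1]]
  ]
}}

```text
time_s: 0.93
position: [0.3625, -0.4507, 0.2491]
tcp_rot: [[0.051, 0.999, -0.001], [0.999, -0.051, 0.001], [0.001, -0.001, -1.0]]
force: [-0.1, 0.6, 0.1]
opening: 1.001
grasp_force: 0.0
```

>>> {"api": "carry_out", "payload": {
  "deltas": [
    [[0.94, 0.87, 0, 0, 0, 0, -1], [0.94, 0.87, 0, 0, 0, 0, -1], [0.94, 0.87, 0, 0, 0, 0, -1], [0.94, 0.87, 0, 0, 0, 0, -1], [0.94, 0.87, 0, 0, 0, 0, -1], [0.94, 0.87, 0, 0, 0, 0, -1], [0.94, 0.87, 0, 0, 0, 0, -1], [0.94, 0.87, 0, 0, 0, 0, -1], [0.94, 0.87, 0, 0, 0, 0, -1], [0.94, 0.87, 0, 0, 0, 0, -1]]
  ]
}}

```text
time_s: 1.77
position: [0.4994, -0.3184, 0.2495]
tcp_rot: [[0.056, 0.998, -0.0], [0.998, -0.056, -0.0], [-0.0, -0.0, -1.0]]
force: [0.6, -0.3, -0.8]
opening: 0.999
grasp_force: 0.0
```

Run:
```python
from h import *
snap("key1"); state(); print(delta([.6,0.01,.25],87))
```

```text
t 1.8167 p [ 0.4995 -0.3184  0.2495] yaw 86.79776793595573 F [-0.1581  0.2132  0.403 ] M [-0.0104 -0.0587  0.0392] op 1.0000222576517948 gf 0.0 q [-43.3098  26.0004  85.1454  -0.0103  68.8635 -40.1038]
[ 2.2234  0.5466 -0.0035 -0.      0.     -0.0006]
```

View pics/key1_b.png

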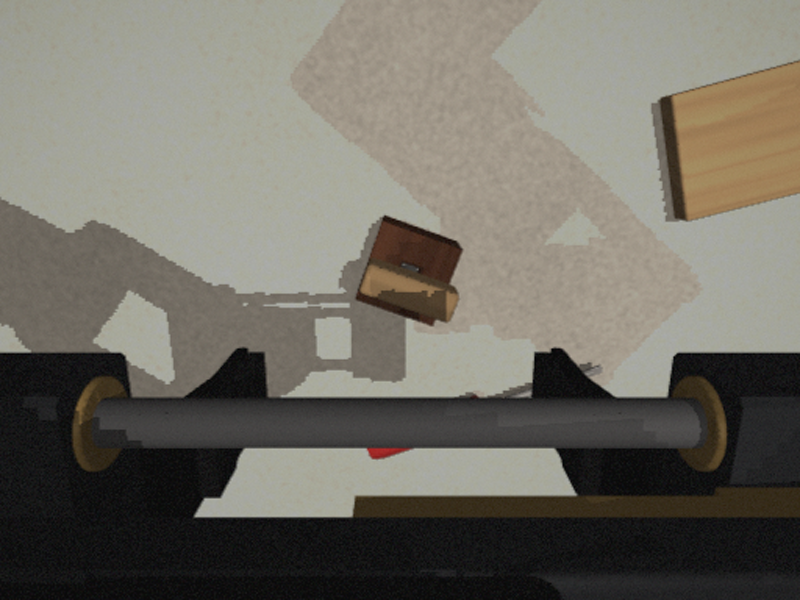

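>>> {"api": "carry_out", "payload": {
  "deltas": [
    [[0.88, 0.285, 0, 0, 0, 0, -1], [0.88, 0.285, 0, 0, 0, 0, -1], [0.88, 0.285, 0, 0, 0, 0, -1], [0.88, 0.285, 0, 0, 0, 0, -1], [0.88, 0.285, 0, 0, 0, 0, -1], [0.88, 0.285, 0, 0, 0, 0, -1], [0.88, 0.285, 0, 0, 0, 0, -1], [0.88, 0.285, 0, 0, 0, 0, -1], [0.88, 0.285, 0, 0, 0, 0, -1], [0.88, 0.285, 0, 0, 0, 0, -1]]
  ]
}}

```text
time_s: 2.65
position: [0.5498, -0.189, 0.2495]
tcp_rot: [[0.055, 0.998, -0.0], [0.998, -0.055, -0.0], [-0.0, -0.0, -1.0]]
force: [-0.8, 0.1, 0.2]
opening: 1.0
grasp_force: 0.0
```

>>> {"api": "carry_out", "payload": {
  "deltas": [
    [[0.88, 0.285, 0, 0, 0, 0, -1], [0.88, 0.285, 0, 0, 0, 0, -1], [0.88, 0.285, 0, 0, 0, 0, -1], [0.88, 0.285, 0, 0, 0, 0, -1], [0.88, 0.285, 0, 0, 0, 0, -1], [0.88, 0.285, 0, 0, 0, 0, -1], [0.88, 0.285, 0, 0, 0, 0, -1], [0.88, 0.285, 0, 0, 0, 0, -1], [0.88, 0.285, 0, 0, 0, 0, -1], [0.88, 0.285, 0, 0, 0, 0, -1]]
  ]
}}

```text
time_s: 3.48
position: [0.5996, -0.0595, 0.2496]
tcp_rot: [[0.055, 0.998, -0.0], [0.998, -0.055, -0.0], [-0.0, -0.0, -1.0]]
force: [0.6, -0.5, 0.3]
opening: 1.002
grasp_force: 0.0
```

Run:
```python
from h import *
snap("jig1"); state(); print(delta([.53,0.23,.22],87))
```

```text
t 3.5333 p [ 0.5996 -0.0593  0.2496] yaw 86.85061130621871 F [-0.4075  0.326   0.0067] M [-0.0155 -0.0725 -0.0127] op 0.9978445724815914 gf 0.0 q [-16.2595  26.8128  83.6656  -0.0045  69.5247 -13.1085]
[ 1.9001 -0.5694  0.1972 -0.      0.     -0.0004]
```

View pics/jig1_b.png

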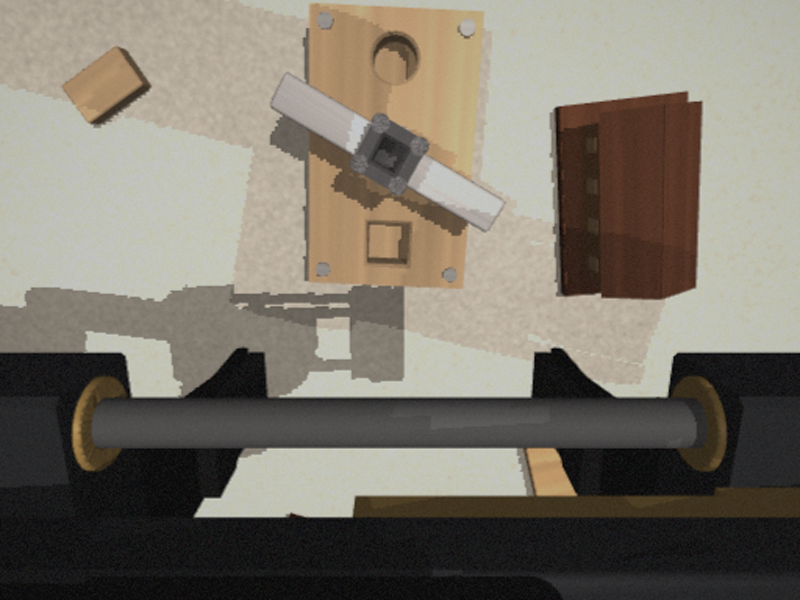

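```bash
cat > fit.py <<'E'
from h import *
from scipy.optimize import least_squares
from scipy.ndimage import map_coordinates, gaussian_filter
def box(lx,ly,z,n=40,cx=0,cy=0):
    t=np.linspace(-.45,.45,n); P=[];N=[]
    for s in(-1,1):
        P+= [(cx+s*lx/2,cy+ly*u,z) for u in t]; N+=[(s,0,0)]*n
        P+= [(cx+lx*u,cy+s*ly/2,z) for u in t]; N+=[(0,s,0)]*n
    return np.array(P),np.array(N,float)
def circ(r,z,n=80,cx=0,cy=0):
    t=np.linspace(0,2*np.pi,n,endpoint=False); N=np.c_[np.cos(t),np.sin(t),0*t]
    return N*r+[cx,cy,z],N
def join(*a): return np.vstack([x[0] for x in a]),np.vstack([x[1] for x in a])
def fit(cam,im,T,model,x0,win=(8,5,3,2),fixyaw=False,sgn=None):
    g=gaussian_filter(im.astype(float).mean(2) if im.ndim==3 else im.astype(float),.7); P,N=model; x=np.array(x0,float)
    for w in win:
        c,s=np.cos(x[2]),np.sin(x[2]); R=np.array([[c,-s,0],[s,c,0],[0,0,1]])
        W=P@R.T+[x[0],x[1],0]; n=N@R.T
        a=proj(cam,W,T); b=proj(cam,W+n*1e-3,T)-a; L=np.linalg.norm(b,axis=1); b/=L[:,None]
        o=np.arange(-w,w+.01,.25); S=a[:,None]+b[:,None]*o[None,:,None]
        v=map_coordinates(g,[S[...,1],S[...,0]],order=1,mode="nearest")
        d=np.gradient(v,axis=1); d=np.abs(d) if sgn is None else np.maximum(d*sgn,0)
        k=d.argmax(1); m=d[np.arange(len(k)),k]; ok=(m>max(.5,.3*np.median(m)))&(a[:,0]>2)&(a[:,0]<509)&(a[:,1]>2)&(a[:,1]<382)
        off=o[k]/L*1e-3
        def res(q):
            # shift along the normal for small motion
            r=W-[x[0],x[1],0]; e=n[:,0]*q[0]+n[:,1]*q[1]+(n[:,1]*r[:,0]-n[:,0]*r[:,1])*q[2]*(0 if fixyaw else 1)-off
            return 1e3*e[ok]
        q=least_squares(res,[0,0,0],loss="soft_l1",f_scale=.5).x
        if fixyaw:q[2]=0
        x=x+q
    r=np.abs(res(q)); return x,np.median(r),ok.mean()
JIG=join(box(.11,.18,.04,80),box(.029,.029,.04,30,0,-.06),circ(.0145,.04,60,0,.06))
BAR=box(.148,.022,.088,60)
E
python3 - <<'E'
from fit import *
im=cv2.imread("pics/jig1.png")[:,:,::-1]; T=np.load("pics/jig1.npy")
k=1/1.5625
c=rays("wrist",np.array([(310,4),(484,12),(463,288),(308,281)])*k,.04,T); print(c, c.mean(0))
b=rays("wrist",np.array([(388,60),(388,242)])*k,.04,T); print(b)
x,r,o=fit("wrist",im,T,JIG,[*b.mean(0)[:2],np.radians(-3.)]); print("jig",x,np.degrees(x[2]),r,o)
for nm,m in(("outer",box(.11,.18,.04,80)),("sq",box(.029,.029,.04,30,0,-.06)),("rd",circ(.0145,.04,60,0,.06))):
    print(nm,fit("wrist",im,T,m,x,(3,2),nm!="outer"))
e=rays("wrist",np.array([(280,90),(497,215)])*k,.088,T); d=e[1]-e[0]
y,r,o=fit("wrist",im,T,BAR,[*e.mean(0)[:2],np.arctan2(d[1],d[0])]); print("bar",e,y,np.degrees(y[2]),r,o)
v=im.copy()
for (m,p) in((JIG,x),(BAR,y)):
    R=Ro.from_euler("z",p[2]).as_matrix()
    for u in proj("wrist",m[0]@R.T+[p[0],p[1],0],T): cv2.circle(v,tuple(int(round(q*16)) for q in u),8,(255,0,0),-1,shift=4)
cv2.imwrite("pics/jigfit.png",cv2.resize(v[:225,150:360,::-1],None,fx=2.6,fy=2.6))
E
```

```text
[[ 0.5524  0.1054  0.04  ]
 [ 0.6612  0.0949  0.04  ]
 [ 0.6437 -0.0832  0.04  ]
 [ 0.5335 -0.0719  0.04  ]] [0.5977 0.0113 0.04  ]
[[ 0.5992  0.0703  0.04  ]
 [ 0.5921 -0.0471  0.04  ]]
jig [ 0.5976  0.0115 -0.0992] -5.681120384477626 0.29288651967895957 0.882
outer (array([ 0.5963,  0.0117, -0.1051]), np.float64(0.6273723790376868), np.float64(0.846875))
sq (array([ 0.5983,  0.0115, -0.0992]), np.float64(0.8439678685975931), np.float64(1.0))
rd (array([ 0.598 ,  0.0111, -0.0992]), np.float64(0.46125099781442125), np.float64(0.9166666666666666))
bar [[ 0.5376  0.0504  0.088 ]
 [ 0.6599 -0.0269  0.088 ]] [ 0.5973  0.0118 -0.5767] -33.04088091450705 0.8385363954311968 0.9708333333333333
```

View pics/jigfit.png

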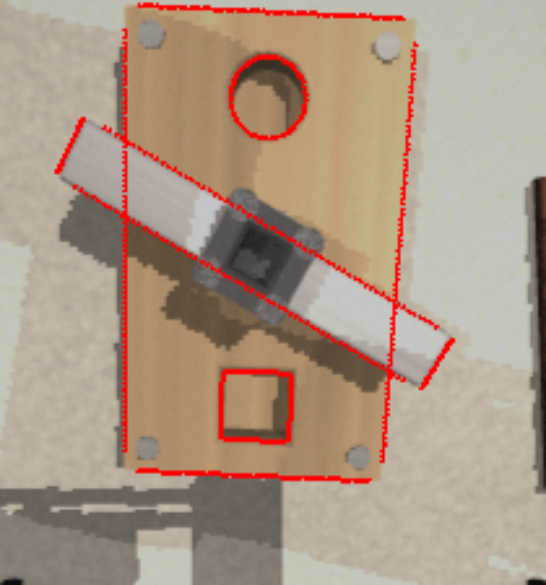

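>>> {"api": "carry_out", "payload": {
  "deltas": [
    [[0.95, -0.285, 0.1, 0, 0, 0, -1], [0.95, -0.285, 0.1, 0, 0, 0, -1], [0.95, -0.285, 0.1, 0, 0, 0, -1], [0.95, -0.285, 0.1, 0, 0, 0, -1], [0.95, -0.285, 0.1, 0, 0, 0, -1], [0.95, -0.285, 0.1, 0, 0, 0, -1], [0.95, -0.285, 0.1, 0, 0, 0, -1], [0.95, -0.285, 0.1, 0, 0, 0, -1], [0.95, -0.285, 0.1, 0, 0, 0, -1], [0.95, -0.285, 0.1, 0, 0, 0, -1]]
  ]
}}

```text
time_s: 4.37
position: [0.5653, 0.0851, 0.2346]
tcp_rot: [[0.055, 0.998, 0.0], [0.998, -0.055, -0.0], [-0.0, 0.0, -1.0]]
force: [-0.9, -0.0, 0.9]
opening: 1.0
grasp_force: 0.0
```

>>> {"api": "carry_out", "payload": {
  "deltas": [
    [[0.95, -0.285, 0.1, 0, 0, 0, -1], [0.95, -0.285, 0.1, 0, 0, 0, -1], [0.95, -0.285, 0.1, 0, 0, 0, -1], [0.95, -0.285, 0.1, 0, 0, 0, -1], [0.95, -0.285, 0.1, 0, 0, 0, -1], [0.95, -0.285, 0.1, 0, 0, 0, -1], [0.95, -0.285, 0.1, 0, 0, 0, -1], [0.95, -0.285, 0.1, 0, 0, 0, -1], [0.95, -0.285, 0.1, 0, 0, 0, -1], [0.95, -0.285, 0.1, 0, 0, 0, -1]]
  ]
}}

```text
time_s: 5.2
position: [0.5302, 0.2297, 0.2197]
tcp_rot: [[0.055, 0.998, 0.0], [0.998, -0.055, -0.0], [-0.0, 0.0, -1.0]]
force: [1.4, 0.1, -0.3]
opening: 1.001
grasp_force: 0.0
```

Run:
```python
from h import *
snap("tow1"); state()
```

```text
t 5.25 p [0.5302 0.2299 0.2197] yaw 86.84525362033106 F [ 1.2422 -0.4799 -0.4335] M [ 0.0386 -0.0978 -0.0167] op 0.9994416726953803 gf 0.0 q [12.3722 26.7647 89.1953 -0.0056 64.0254 15.5294]
```

View pics/tow1_b.png

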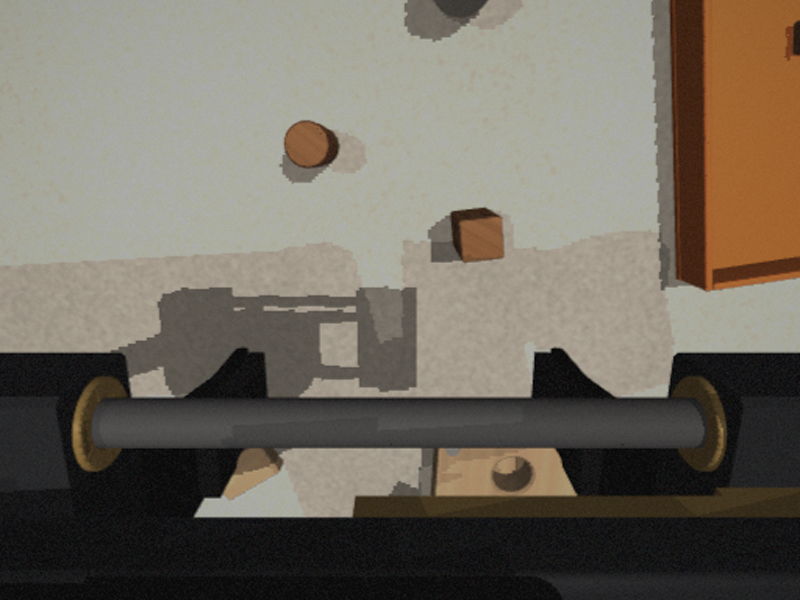

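The jig fit overlays its edges and both bores well: the jig is at about (0.598, 0.0115) with yaw −5.7°, and the bar is at 147°, which is 1.09 rad open. The tower view shows the round top at (310,143) and the square top at (480,238). A second view at a different yaw will separate out the hand–eye offset.

```bash
cat >> fit.py <<'E'
RD=circ(.013,.06); SQ=box(.026,.026,.06)
def towers(name,rd0,sq0,yaw0):
    im=cv2.imread(f"pics/{name}.png").astype(float)[:,:,::-1]; T=np.load(f"pics/{name}.npy")
    for w in ((5,3,2),):
        a=fit("wrist",im[:,:,0]-0*im[:,:,2],T,RD,[*rd0,0],w,True); b=fit("wrist",im[:,:,0],T,SQ,[*sq0,yaw0],w)
    v=im.astype(np.uint8).copy()
    for m,p in((RD,a[0]),(SQ,b[0])):
        R=Ro.from_euler("z",p[2]).as_matrix()
        for u in proj("wrist",m[0]@R.T+[p[0],p[1],0],T): cv2.circle(v,tuple(int(round(q*16)) for q in u),6,(0,255,0),-1,shift=4)
    cv2.imwrite(f"pics/{name}_f.png",cv2.resize(v[:230,:,::-1],None,fx=1.55,fy=1.55))
    return a,b,np.degrees(b[0][2])
E
python3 - <<'E'
from fit import *
T=np.load("pics/tow1.npy"); k=1/1.5625
r0=rays("wrist",np.array((310,143))*k,.06,T)[0]; s0=rays("wrist",np.array([(453,217),(502,213),(504,258),(459,262)])*k,.06,T)
print(r0,s0); d=s0[1]-s0[0]; yaw=(np.arctan2(d[1],d[0])+np.pi/4)%(np.pi/2)-np.pi/4
print(towers("tow1",r0[:2],s0.mean(0)[:2],yaw)); print(delta([.46,.25,.2],25))
E
```

```text
[0.4827 0.3099 0.06  ] [[0.564  0.2629 0.06  ]
 [0.5933 0.2636 0.06  ]
 [0.5944 0.2363 0.06  ]
 [0.5669 0.2353 0.06  ]]
((array([0.4803, 0.3104, 0.    ]), np.float64(0.4255666537423056), np.float64(1.0)), (array([0.581 , 0.2485, 0.0672]), np.float64(0.23158907551474012), np.float64(1.0)), np.float64(3.850298171930069))
[ 0.108  -0.4744  0.1311  0.     -0.      0.1718]
```

>>> {"api": "carry_out", "payload": {
  "deltas": [
    [[0.108, -0.474, 0.13, 0, 0, 0.172, -1], [0.108, -0.474, 0.13, 0, 0, 0.172, -1], [0.108, -0.474, 0.13, 0, 0, 0.172, -1], [0.108, -0.474, 0.13, 0, 0, 0.172, -1], [0.108, -0.474, 0.13, 0, 0, 0.172, -1], [0.108, -0.474, 0.13, 0, 0, 0.172, -1], [0.108, -0.474, 0.13, 0, 0, 0.172, -1], [0.108, -0.474, 0.13, 0, 0, 0.172, -1], [0.108, -0.474, 0.13, 0, 0, 0.172, -1], [0.108, -0.474, 0.13, 0, 0, 0.172, -1]]
  ]
}}

```text
time_s: 6.08
position: [0.4598, 0.2505, 0.2002]
tcp_rot: [[0.907, 0.421, 0.0], [0.421, -0.907, 0.0], [0.0, 0.0, -1.0]]
force: [-0.0, 0.5, 0.3]
opening: 1.006
grasp_force: 0.0
```

Run:
```python
from fit import *
snap("tow2"); state()
r2=towers("tow2",[.4803,.3104],[.581,.2485],.0672); print(r2)
r1=towers("tow1",[.4803,.3104],[.581,.2485],.0672)
R1=np.load("pics/tow1.npy")[:2,:2];R2=np.load("pics/tow2.npy")[:2,:2]
A=np.vstack([np.c_[np.eye(2),np.zeros((2,2)),-R1],np.c_[np.zeros((2,2)),np.eye(2),-R1],np.c_[np.eye(2),np.zeros((2,2)),-R2],np.c_[np.zeros((2,2)),np.eye(2),-R2]])
b=np.r_[r1[0][0][:2],r1[1][0][:2],r2[0][0][:2],r2[1][0][:2]]  # meas = true + R e
s=np.linalg.lstsq(A,b,rcond=None); print("rd,sq,e",s[0],"res",b-A@s[0])
a=cv2.imread("pics/tow1_f.png");c=cv2.imread("pics/tow2_f.png");cv2.imwrite("pics/tf.png",cv2.resize(np.vstack([a[:,150:],c[:,150:]]),None,fx=.82,fy=.82))
```

```text
t 6.1333 p [0.4598 0.2505 0.2002] yaw 25.085183046396708 F [ 0.3043 -0.2533  0.7493] M [-0.0163 -0.025   0.0203] op 0.9986231785213032 gf 0.0 q [16.348  24.1644 97.9817 -0.0008 57.8354 81.2632]
((array([0.48  , 0.3099, 0.    ]), np.float64(0.29281600694215215), np.float64(1.0)), (array([0.5808, 0.2487, 0.0755]), np.float64(0.26360024022761663), np.float64(1.0)), np.float64(4.327524575239675))
rd,sq,e [ 0.4807  0.3107  0.5814  0.2491  0.0008 -0.0002] res [ 0.      0.0002 -0.     -0.0002 -0.     -0.0002  0.      0.0002]
```

View pics/tf.png

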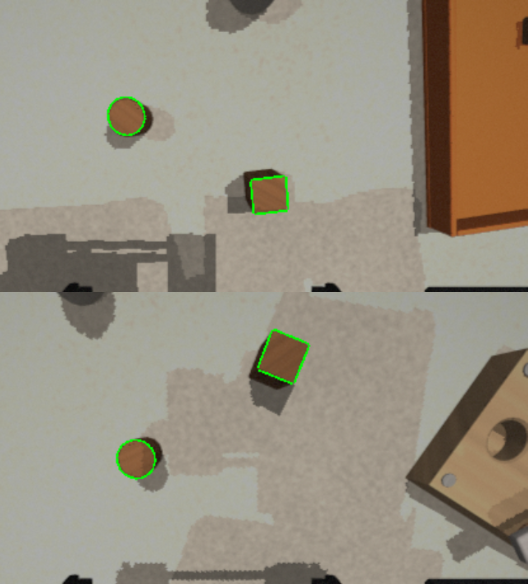

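Run:
```python
from h import *
print(delta([.4807,.3107,.1],25)); print(delta([.4807,.3107,.035],25))
```

```text
[ 0.2959 -0.3042  0.668   0.     -0.0001  0.0002]
[ 0.2958 -0.3042  1.1013  0.     -0.0001  0.0002]
```

>>> {"api": "carry_out", "payload": {
  "deltas": [
    [[0.296, -0.304, 0.6, 0, 0, 0, -1], [0.296, -0.304, 0.6, 0, 0, 0, -1], [0.296, -0.304, 0.6, 0, 0, 0, -1], [0.296, -0.304, 0.6, 0, 0, 0, -1], [0.296, -0.304, 0.6, 0, 0, 0, -1], [0.296, -0.304, 0.75, 0, 0, 0, -1], [0.296, -0.304, 0.85, 0, 0, 0, -1], [0.296, -0.304, 0.97, 0, 0, 0, -1], [0.296, -0.304, 0.97, 0, 0, 0, -1], [0.296, -0.304, 0.97, 0, 0, 0, -1]]
  ]
}}

```text
time_s: 6.97
position: [0.4806, 0.3103, 0.0556]
tcp_rot: [[0.906, 0.423, 0.0], [0.423, -0.906, -0.0], [0.0, 0.0, -1.0]]
force: [-0.1, -0.1, -0.3]
opening: 1.002
grasp_force: 0.0
```

>>> {"api": "carry_out", "payload": {
  "deltas": [
    [[0, 0, 0.13, 0, 0, 0, -1], [0, 0, 0.13, 0, 0, 0, -1], [0, 0, 0.13, 0, 0, 0, 1], [0, 0, 0.13, 0, 0, 0, 1], [0, 0, 0.13, 0, 0, 0, 1], [0, 0, 0.13, 0, 0, 0, 1], [0, 0, 0.13, 0, 0, 0, 1], [0, 0, 0.13, 0, 0, 0, 1], [0, 0, 0.13, 0, 0, 0, 1], [0, 0, 0.13, 0, 0, 0, 1]]
  ]
}}

```text
time_s: 7.8
position: [0.4804, 0.3111, 0.0351]
tcp_rot: [[0.906, 0.423, -0.0], [0.423, -0.906, 0.0], [-0.0, -0.0, -1.0]]
force: [0.2, -0.3, 0.4]
opening: 0.477
grasp_force: 0.0
```

Run:
```python
from h import *
state(); print(delta([.6039,.0716,.14],84.4))
```

```text
t 7.8 p [0.4804 0.3111 0.0351] yaw 25.029846886834346 F [ 0.2397 -0.294   0.3565] M [-0.0005  0.0032 -0.0203] op 0.47676540785583077 gf 0.0 q [21.7379 41.8877 97.4182  0.0022 40.6952 86.7064]
[ 0.0704  1.7947 -0.6994 -0.      0.     -0.1649]
```

>>> {"api": "carry_out", "payload": {
  "deltas": [
    [[0, 0, 0, 0, 0, 0, 1], [0, 0, 0, 0, 0, 0, 1], [0, 0, 0, 0, 0, 0, 1], [0, 0, 0, 0, 0, 0, 1], [0, 0, 0, 0, 0, 0, 1], [0, 0, -0.2, 0, 0, 0, 1], [0, 0, -0.45, 0, 0, 0, 1], [0, 0, -0.7, 0, 0, 0, 1], [0, 0, -0.77, 0, 0, 0, 1], [0, 0, -0.77, 0, 0, 0, 1]]
  ]
}}

```text
time_s: 8.63
position: [0.4828, 0.3121, 0.1542]
tcp_rot: [[0.906, 0.423, 0.008], [0.423, -0.906, 0.003], [0.008, 0.0, -1.0]]
force: [0.2, 0.2, -0.3]
opening: 0.291
grasp_force: 29.9
```

>>> {"api": "carry_out", "payload": {
  "deltas": [
    [[0.04, 0.9, 0, 0, 0, -0.165, 1], [0.04, 0.9, 0, 0, 0, -0.165, 1], [0.04, 0.9, 0, 0, 0, -0.165, 1], [0.04, 0.9, 0, 0, 0, -0.165, 1], [0.04, 0.9, 0, 0, 0, -0.165, 1], [0.04, 0.9, 0, 0, 0, -0.165, 1], [0.04, 0.9, 0, 0, 0, -0.165, 1], [0.04, 0.9, 0, 0, 0, -0.165, 1], [0.04, 0.9, 0, 0, 0, -0.165, 1], [0.04, 0.9, 0, 0, 0, -0.165, 1]]
  ]
}}

```text
time_s: 9.47
position: [0.5414, 0.1908, 0.1483]
tcp_rot: [[0.096, 0.995, -0.004], [0.995, -0.096, -0.001], [-0.001, -0.004, -1.0]]
force: [-0.7, 0.6, -0.9]
opening: 0.288
grasp_force: 29.9
```

Run:
```python
from h import *
state(); print(delta([.6039,.0716,.14],84.4))
```

```text
t 9.4667 p [0.5414 0.1908 0.1483] yaw 84.46901533365478 F [-0.7309  0.5933 -0.8901] M [ 0.015  -0.0411  0.017 ] op 0.28760013000378293 gf 29.853716619545594 q [ 8.2683 31.9284 93.3839 -0.0028 54.9471 13.801 ]
[-0.751   0.4913  0.0537 -0.0007  0.0002  0.0002]
```

>>> {"api": "carry_out", "payload": {
  "deltas": [
    [[-0.751, 0.491, 0, 0, 0, 0, 1], [-0.751, 0.491, 0, 0, 0, 0, 1], [-0.751, 0.491, 0, 0, 0, 0, 1], [-0.751, 0.491, 0, 0, 0, 0, 1], [-0.751, 0.491, 0, 0, 0, 0, 1], [-0.751, 0.491, 0.07, 0, 0, 0, 1], [-0.751, 0.491, 0.14, 0, 0, 0, 1], [-0.751, 0.491, 0.21, 0, 0, 0, 1], [-0.751, 0.491, 0.28, 0, 0, 0, 1], [-0.751, 0.491, 0.28, 0, 0, 0, 1]]
  ]
}}

```text
time_s: 10.3
position: [0.6025, 0.0734, 0.1053]
tcp_rot: [[0.096, 0.995, -0.007], [0.995, -0.096, 0.0], [-0.0, -0.007, -1.0]]
force: [-1.2, 0.2, -1.0]
opening: 0.294
grasp_force: 29.9
```

Run:
```python
from h import *
state(); print(delta([.6039,.0716,.082],84.4)); print(delta([.6039,.0716,.05],84.4))
```

```text
t 10.3 p [0.6025 0.0734 0.1053] yaw 84.51738516247485 F [-1.1506  0.2058 -0.9886] M [-0.0142 -0.0973  0.0419] op 0.2938163329748254 gf 29.855200303718448 q [-3.597  37.5459 90.1161  0.0062 52.7139  1.8818]
[-0.0108  0.0116  0.1552 -0.001   0.      0.0003]
[-0.0108  0.013   0.3686 -0.001   0.      0.0003]
```

>>> {"api": "carry_out", "payload": {
  "deltas": [
    [[0, 0, 0, 0, 0, 0, 1], [0, 0, 0.03, 0, 0, 0, 1], [0, 0, 0.06, 0, 0, 0, 1], [0, 0, 0.09, 0, 0, 0, 1], [0, 0, 0.1, 0, 0, 0, 1], [0, 0, 0.1, 0, 0, 0, 1], [0, 0, 0.1, 0, 0, 0, 1], [0, 0, 0.1, 0, 0, 0, 1], [0, 0, 0.1, 0, 0, 0, 1], [0, 0, 0.1, 0, 0, 0, 1]]
  ]
}}

```text
time_s: 11.13
position: [0.6055, 0.0719, 0.0938]
tcp_rot: [[0.097, 0.995, 0.0], [0.995, -0.097, -0.0], [0.0, 0.0, -1.0]]
force: [-0.7, -0.1, -0.2]
opening: 0.291
grasp_force: 29.9
```

Run:
```python
from h import *
state(); print(delta([.6039,.0716,.082],84.4)); print(delta([.6039,.0716,.05],84.4))
```

```text
t 11.1333 p [0.6055 0.0719 0.0938] yaw 84.4205040784761 F [-0.7145 -0.1483 -0.1733] M [-0.0406 -0.066  -0.0382] op 0.2914928544461094 gf 29.855288037797436 q [-3.7159 38.5449 90.3756  0.0022 51.0516  1.8622]
[-0.0032 -0.0108  0.0785  0.0001 -0.      0.0001]
[-0.0032 -0.0109  0.2918  0.0001 -0.      0.0001]
```

>>> {"api": "carry_out", "payload": {
  "deltas": [
    [[-0.003, -0.011, 0, 0, 0, 0, 1], [-0.003, -0.011, 0, 0, 0, 0, 1], [-0.003, -0.011, 0.03, 0, 0, 0, 1], [-0.003, -0.011, 0.06, 0, 0, 0, 1], [-0.003, -0.011, 0.09, 0, 0, 0, 1], [-0.003, -0.011, 0.12, 0, 0, 0, 1], [-0.003, -0.011, 0.15, 0, 0, 0, 1], [-0.003, -0.011, 0.18, 0, 0, 0, 1], [-0.003, -0.011, 0.2, 0, 0, 0, 1], [-0.003, -0.011, 0.2, 0, 0, 0, 1]]
  ]
}}

```text
time_s: 11.97
position: [0.6031, 0.0717, 0.0626]
tcp_rot: [[0.097, 0.995, -0.002], [0.995, -0.097, 0.0], [-0.0, -0.002, -1.0]]
force: [0.3, 0.8, -0.2]
opening: 0.29
grasp_force: 29.9
```

Run:
```python
from h import *
state(); print(delta([.6039,.0716,.05],84.4))
```

```text
t 11.9667 p [0.6031 0.0717 0.0626] yaw 84.42331614890595 F [ 0.3365  0.8237 -0.1757] M [-0.0412 -0.0782  0.0152] op 0.29011498332427615 gf 29.85522455885075 q [-3.7526 41.1123 91.5031 -0.0002 47.4801  1.8242]
[-0.      0.0054  0.0838 -0.0003  0.      0.0001]
```

>>> {"api": "carry_out", "payload": {
  "deltas": [
    [[0, 0.002, 0.03, 0, 0, 0, 1], [0, 0.002, 0.06, 0, 0, 0, 1], [0, 0.002, 0.082, 0, 0, 0, 1], [0, 0.002, 0.082, 0, 0, 0, 1], [0, 0.002, 0.082, 0, 0, 0, 0], [0, 0.002, 0.082, 0, 0, 0, 0], [0, 0.002, 0.082, 0, 0, 0, 0], [0, 0.002, 0.082, 0, 0, 0, 0], [0, 0.002, 0.0, 0, 0, 0, 0], [0, 0.002, -0.2, 0, 0, 0, 0]]
  ]
}}

```text
time_s: 12.8
position: [0.6009, 0.0717, 0.0911]
tcp_rot: [[0.097, 0.995, -0.009], [0.995, -0.097, 0.001], [-0.0, -0.009, -1.0]]
force: [-0.6, 0.1, -0.7]
opening: 0.498
grasp_force: 0.0
```

Run:
```python
from h import *
state(); print(delta([.5814,.2491,.16],95)); print(delta([.5814,.2491,.035],95))
```

```text
t 12.8 p [0.6009 0.0717 0.0911] yaw 84.41678765371641 F [-0.5939  0.0624 -0.69  ] M [-0.0505 -0.1441  0.0064] op 0.4984751132285429 gf 0.0 q [-3.7618 38.6564 90.749  -0.0025 51.0831  1.8231]
[ 1.1641 -0.2484 -0.4575 -0.0014 -0.0001 -0.0294]
[ 1.1644 -0.2413  0.3758 -0.0014 -0.0001 -0.0294]
```

>>> {"api": "carry_out", "payload": {
  "deltas": [
    [[0, 0, -0.25, 0, 0, 0, -1], [0.2, -0.05, -0.35, 0, 0, -0.01, -1], [0.4, -0.1, -0.35, 0, 0, -0.02, -1], [0.6, -0.15, -0.35, 0, 0, -0.027, -1], [0.8, -0.2, -0.35, 0, 0, -0.027, -1], [1, -0.25, -0.35, 0, 0, -0.027, -1], [1, -0.25, -0.35, 0, 0, -0.027, -1], [1, -0.25, -0.35, 0, 0, -0.027, -1], [1, -0.25, -0.35, 0, 0, -0.027, -1], [1, -0.25, -0.35, 0, 0, -0.027, -1]]
  ]
}}

```text
time_s: 13.63
position: [0.5816, 0.2235, 0.1465]
tcp_rot: [[-0.071, 0.997, 0.0], [0.997, 0.071, -0.0], [-0.0, 0.0, -1.0]]
force: [-0.7, -0.4, 0.9]
opening: 0.999
grasp_force: 0.0
```

Run:
```python
from h import *
state(); print(delta([.5814,.2491,.1],94.1)); print(delta([.5814,.2491,.035],94.1))
```

```text
t 13.6333 p [0.5816 0.2235 0.1465] yaw 94.0861026078166 F [-0.7021 -0.3699  0.8924] M [-0.0267 -0.1035  0.002 ] op 0.9988622384034085 gf 0.0 q [10.7735 35.237  86.3824 -0.0259 58.3597  6.701 ]
[ 0.1702  0.0109  0.3098  0.0001  0.0001 -0.    ]
[ 0.1703  0.0108  0.7431  0.0001  0.0001 -0.    ]
```

>>> {"api": "carry_out", "payload": {
  "deltas": [
    [[0.17, 0.01, 0.1, 0, 0, 0, -1], [0.17, 0.01, 0.3, 0, 0, 0, -1], [0.17, 0.01, 0.4, 0, 0, 0, -1], [0.17, 0.01, 0.55, 0, 0, 0, -1], [0.17, 0.01, 0.65, 0, 0, 0, -1], [0.17, 0.01, 0.74, 0, 0, 0, -1], [0.17, 0.01, 0.74, 0, 0, 0, -1], [0.17, 0.01, 0.74, 0, 0, 0, -1], [0.17, 0.01, 0.74, 0, 0, 0, 1], [0.17, 0.01, 0.74, 0, 0, 0, 1]]
  ]
}}

```text
time_s: 14.47
position: [0.582, 0.2501, 0.0364]
tcp_rot: [[-0.072, 0.997, 0.003], [0.997, 0.072, 0.001], [0.0, 0.003, -1.0]]
force: [-0.3, 0.3, 0.9]
opening: 0.917
grasp_force: 0.0
```

>>> {"api": "carry_out", "payload": {
  "deltas": [
    [[0, 0, 0, 0, 0, 0, 1], [0, 0, 0, 0, 0, 0, 1], [0, 0, 0, 0, 0, 0, 1], [0, 0, 0, 0, 0, 0, 1], [0, 0, 0, 0, 0, 0, 1], [0, 0, 0, 0, 0, 0, 1], [0, 0, 0, 0, 0, 0, 1], [0, 0, 0, 0, 0, 0, 1], [0, 0, 0, 0, 0, 0, 1], [0, 0, 0, 0, 0, 0, 1]]
  ]
}}

```text
time_s: 15.3
position: [0.5809, 0.2501, 0.035]
tcp_rot: [[-0.072, 0.997, -0.0], [0.997, 0.072, 0.0], [0.0, -0.0, -1.0]]
force: [-0.4, 0.2, -0.0]
opening: 0.297
grasp_force: 30.0
```

Run:
```python
from h import *
state(); print(delta([.5922,-.0474,.16],84.4))
```

```text
t 15.3 p [0.5809 0.2501 0.035 ] yaw 94.14423862135085 F [-0.3618  0.1581 -0.045 ] M [ 0.0021 -0.1711  0.0035] op 0.2966412696457747 gf 29.999668681703042 q [13.1889 44.8188 88.2592  0.0024 46.9277  9.043 ]
[-1.9838 -0.068  -0.8336 -0.     -0.      0.0271]
```

>>> {"api": "carry_out", "payload": {
  "deltas": [
    [[0, 0, -0.2, 0, 0, 0, 1], [0, 0, -0.45, 0, 0, 0, 1], [0, 0, -0.7, 0, 0, 0, 1], [0, 0, -0.93, 0, 0, 0, 1], [-0.2, -0.007, -0.93, 0, 0, 0.01, 1], [-0.4, -0.014, -0.93, 0, 0, 0.02, 1], [-0.6, -0.02, -0.93, 0, 0, 0.027, 1], [-0.8, -0.027, -0.93, 0, 0, 0.027, 1], [-1, -0.034, -0.93, 0, 0, 0.027, 1], [-1, -0.034, -0.93, 0, 0, 0.027, 1]]
  ]
}}

```text
time_s: 16.13
position: [0.587, 0.095, 0.1745]
tcp_rot: [[0.101, 0.995, -0.0], [0.995, -0.101, -0.003], [-0.003, 0.0, -1.0]]
force: [1.1, 0.6, -0.1]
opening: 0.295
grasp_force: 30.0
```

Run:
```python
from h import *
state(); print(delta([.5923,-.0464,.175],84.4))
```

```text
t 16.1333 p [0.587  0.095  0.1745] yaw 84.17792878867544 F [ 1.08    0.5954 -0.0503] M [-0.051  -0.105   0.0025] op 0.29451793760465633 gf 29.998627687746193 q [-1.484  31.2153 89.2833 -0.1737 59.5049  4.4262]
[-0.9344  0.131  -0.0008  0.      0.0004 -0.0006]
```

>>> {"api": "carry_out", "payload": {
  "deltas": [
    [[-0.25, 0.035, 0, 0, 0, 0, 1], [-0.5, 0.07, 0, 0, 0, 0, 1], [-0.75, 0.1, 0, 0, 0, 0, 1], [-0.934, 0.131, 0, 0, 0, 0, 1], [-0.934, 0.131, 0, 0, 0, 0, 1], [-0.934, 0.131, 0.1, 0, 0, 0, 1], [-0.934, 0.131, 0.3, 0, 0, 0, 1], [-0.934, 0.131, 0.5, 0, 0, 0, 1], [-0.934, 0.131, 0.53, 0, 0, 0, 1], [-0.934, 0.131, 0.53, 0, 0, 0, 1]]
  ]
}}

```text
time_s: 16.97
position: [0.5906, -0.0399, 0.093]
tcp_rot: [[0.097, 0.995, -0.006], [0.995, -0.097, 0.002], [0.001, -0.006, -1.0]]
force: [-0.4, 0.0, -0.5]
opening: 0.291
grasp_force: 30.0
```

>>> {"api": "carry_out", "payload": {
  "deltas": [
    [[0, 0, 0, 0, 0, 0, 1], [0, 0, 0, 0, 0, 0, 1], [0, 0, 0, 0, 0, 0, 1], [0, 0, 0, 0, 0, 0, 1], [0, 0, 0, 0, 0, 0, 1], [0, 0, 0, 0, 0, 0, 1], [0, 0, 0, 0, 0, 0, 1], [0, 0, 0, 0, 0, 0, 1], [0, 0, 0, 0, 0, 0, 1], [0, 0, 0, 0, 0, 0, 1]]
  ]
}}

```text
time_s: 17.8
position: [0.5925, -0.0412, 0.095]
tcp_rot: [[0.097, 0.995, -0.0], [0.995, -0.097, 0.0], [0.0, -0.0, -1.0]]
force: [-0.2, 0.1, -0.2]
opening: 0.295
grasp_force: 30.0
```

Run:
```python
from h import *
state(); print(delta([.5923,-.0464,.063],84.4))
```

```text
t 17.8 p [ 0.5925 -0.0412  0.095 ] yaw 84.4246913293956 F [-0.2357  0.1404 -0.1827] M [-0.0191 -0.0715  0.0382] op 0.2949371294716716 gf 29.99953135207761 q [-14.7508  37.5253  92.6993  -0.001   49.7846  -9.1748]
[-0.0345  0.0019  0.2133 -0.     -0.      0.0001]
```

>>> {"api": "carry_out", "payload": {
  "deltas": [
    [[-0.034, 0.001, 0, 0, 0, 0, 1], [-0.034, 0.001, 0, 0, 0, 0, 1], [-0.034, 0.001, 0, 0, 0, 0, 1], [-0.034, 0.001, 0.03, 0, 0, 0, 1], [-0.034, 0.001, 0.06, 0, 0, 0, 1], [-0.034, 0.001, 0.09, 0, 0, 0, 1], [-0.034, 0.001, 0.12, 0, 0, 0, 1], [-0.034, 0.001, 0.15, 0, 0, 0, 1], [-0.034, 0.001, 0.18, 0, 0, 0, 1], [-0.034, 0.001, 0.21, 0, 0, 0, 1]]
  ]
}}

```text
time_s: 18.63
position: [0.5921, -0.0462, 0.0629]
tcp_rot: [[0.097, 0.995, -0.0], [0.995, -0.097, 0.0], [0.0, -0.0, -1.0]]
force: [0.5, -0.6, -0.3]
opening: 0.296
grasp_force: 30.0
```

Run:
```python
from h import *
state(); print(delta([.5923,-.0464,.05],84.4))
```

```text
t 18.6333 p [ 0.5921 -0.0462  0.0629] yaw 84.42772444650039 F [ 0.4953 -0.5653 -0.3374] M [ 0.0244 -0.0512 -0.0035] op 0.2962999254340798 gf 29.999781488149893 q [-15.2352  40.3512  93.5886   0.0004  46.0822  -9.6632]
[-0.0011  0.0012  0.0859 -0.0001 -0.      0.0001]
```

>>> {"api": "carry_out", "payload": {
  "deltas": [
    [[0, 0, 0.03, 0, 0, 0, 1], [0, 0, 0.06, 0, 0, 0, 1], [0, 0, 0.085, 0, 0, 0, 1], [0, 0, 0.085, 0, 0, 0, 1], [0, 0, 0.085, 0, 0, 0, 0], [0, 0, 0.085, 0, 0, 0, 0], [0, 0, 0.085, 0, 0, 0, 0], [0, 0, 0.085, 0, 0, 0, 0], [0, 0, 0.0, 0, 0, 0, 0], [0, 0, -0.2, 0, 0, 0, 0]]
  ]
}}

```text
time_s: 19.47
position: [0.5892, -0.0456, 0.0907]
tcp_rot: [[0.097, 0.995, -0.008], [0.995, -0.097, 0.002], [0.001, -0.008, -1.0]]
force: [0.4, -0.5, 0.3]
opening: 0.49
grasp_force: 0.0
```

>>> {"api": "carry_out", "payload": {
  "deltas": [
    [[0, 0, -0.25, 0, 0, 0, -1], [0, 0, -0.5, 0, 0, 0, -1], [0, 0, -0.75, 0, 0, 0, -1], [-0.15, 0.05, -1, 0, 0, 0, -1], [-0.15, 0.05, -1, 0, 0, 0, -1], [-0.15, 0.05, -1, 0, 0, 0, -1], [-0.15, 0.05, -1, 0, 0, 0, -1], [-0.15, 0.05, -1, 0, 0, 0, -1], [-0.15, 0.05, -1, 0, 0, 0, -1], [-0.15, 0.05, -1, 0, 0, 0, -1]]
  ]
}}

```text
time_s: 20.3
position: [0.5965, -0.0687, 0.2417]
tcp_rot: [[0.097, 0.995, -0.004], [0.995, -0.097, 0.001], [0.001, -0.004, -1.0]]
force: [0.3, -0.8, 0.0]
opening: 0.997
grasp_force: 0.0
```

Run:
```python
from fit import *
state(); T,im=snap("jig2")
J=fit("wrist",im,T,JIG,[.5976,.0115,-.0985],(4,2)); B=fit("wrist",im,T,BAR,[.5973,.0118,-.5767],(4,2)); print(J,B)
e=np.array([.0008,-.0002]);print("Re",T[:2,:2]@e)
g=im[:,:,0].astype(float)
for nm,m,c,zt in(("rd",circ(.013,.075),(.6039,.0716),0),("sq",box(.026,.026,.075),(.5922,-.0474),0)):
    c=np.array(c)-T[:2,:2]@e; print(nm,c,fit("wrist",g,T,m,[*c,-.0985],(3,2),True))
K=box(.06,.06,.04); im=cv2.imread("pics/key1.png")[:,:,::-1]; T=np.load("pics/key1.npy"); k=1/1.5625
s=rays("wrist",np.array([(385,216),(462,243),(433,325),(357,300)])*k,.04,T); d=s[1]-s[0]
print("stand",s,fit("wrist",im,T,K,[*s.mean(0)[:2],np.arctan2(d[1],d[0])],(5,3,2)))
h=rays("wrist",np.array([(370,262),(460,290),(452,322),(360,292)])*k,.096,T);print("handle",h,h.mean(0),h[1]-h[0])
```

```text
t 20.3 p [ 0.5965 -0.0687  0.2417] yaw 84.45032428179752 F [ 0.3336 -0.7644  0.0457] M [ 0.0498 -0.0462 -0.0493] op 0.9971495136023117 gf 0.0 q [-17.2292  27.2052  84.3432   0.0044  68.6705 -11.6812]
(array([ 0.5974,  0.0115, -0.0994]), np.float64(0.41636917252409783), np.float64(0.71)) (array([ 0.5969,  0.0119, -0.5696]), np.float64(0.9574020332319599), np.float64(0.9958333333333333))
Re [-0.0001  0.0008]
rd [0.604  0.0708] (array([ 0.6037,  0.0719, -0.0985]), np.float64(0.2058277479775961), np.float64(0.85))
sq [ 0.5923 -0.0482] (array([ 0.5924, -0.0487, -0.0985]), np.float64(0.24409941191322543), np.float64(1.0))
stand [[ 0.491  -0.2879  0.04  ]
 [ 0.5436 -0.3096  0.04  ]
 [ 0.521  -0.3686  0.04  ]
 [ 0.4671 -0.3467  0.04  ]] (array([ 0.5055, -0.3287, -0.3581]), np.float64(1.2335856896560111), np.float64(0.95625))
handle [[ 0.482  -0.3087  0.096 ]
 [ 0.5355 -0.329   0.096 ]
 [ 0.53   -0.3491  0.096 ]
 [ 0.4746 -0.3269  0.096 ]] [ 0.5055 -0.3284  0.096 ] [ 0.0534 -0.0203  0.    ]
```

View pics/jig2_b.png

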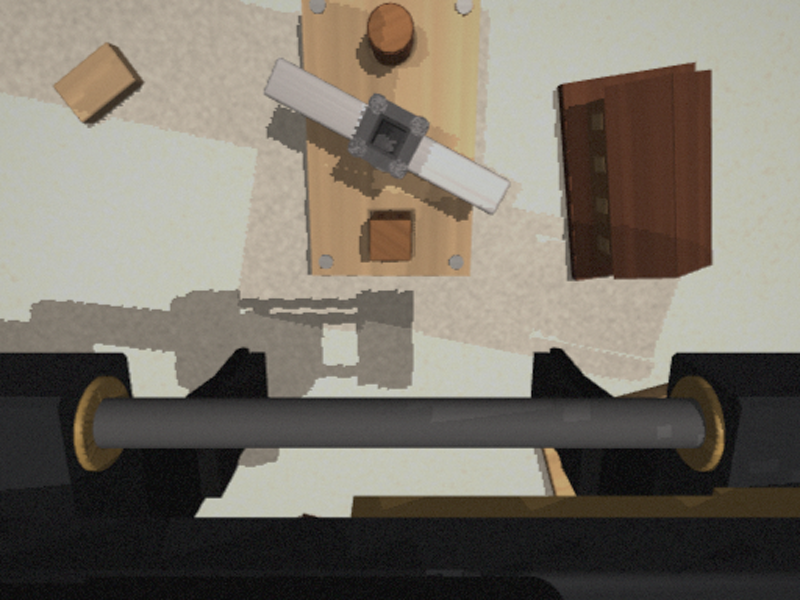

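Both towers are seated: the tops fit at z = 75 mm, centred to within 1 mm at (390,30) and (391,240), and the clamp has not moved. Next is the key, with a close view at grasp yaw 159.5°.

Run:
```python
from fit import *
for n in("jig1","jig2"):
    im=cv2.imread(f"pics/{n}.png")[:,:,::-1]; T=np.load(f"pics/{n}.npy")
    e=T[:2,:2]@np.array([.0008,-.0002])
    for yaw in(-.573,):
        r=fit("wrist",im,T,box(.014,.014,.114),[.598-e[0],.0122-e[1],yaw],(3,2)); print(n,"recess",r[0][:2]+e,r)
        r=fit("wrist",im,T,box(.148,.022,.088),[.598-e[0],.0122-e[1],yaw],(3,2,1)); print("bar",r[0][:2]+e,r)
state(); print(delta([.552,-.345,.22],159.5)); print(delta([.58,-.2,.22],122))
```

```text
jig1 recess [0.5991 0.0134] (array([ 0.5993,  0.0126, -0.5271]), np.float64(0.48270989538276576), np.float64(1.0))
bar [0.5972 0.0124] (array([ 0.5974,  0.0115, -0.5781]), np.float64(0.5141474449103314), np.float64(0.96875))
jig2 recess [0.5991 0.0132] (array([ 0.5992,  0.0123, -0.5097]), np.float64(0.5559724944839481), np.float64(0.95))
bar [0.5971 0.0125] (array([ 0.5972,  0.0117, -0.5704]), np.float64(0.6623510093039594), np.float64(0.95625))
t 20.35 p [ 0.5967 -0.0688  0.242 ] yaw 84.45166906121422 F [-0.5368  0.1116 -0.123 ] M [ 0.001  -0.0997  0.0188] op 1.0007962668071175 gf 0.0 q [-17.229   27.192   84.3137   0.0022  68.6737 -11.6816]
[-1.8615 -0.1184  0.1458 -0.0003 -0.0004 -0.2085]
[-0.8813 -0.0261  0.1462 -0.0004 -0.0003 -0.1043]
```

>>> {"api": "carry_out", "payload": {
  "deltas": [
    [[-0.88, -0.026, 0.146, 0, 0, -0.104, -1], [-0.88, -0.026, 0.146, 0, 0, -0.104, -1], [-0.88, -0.026, 0.146, 0, 0, -0.104, -1], [-0.88, -0.026, 0.146, 0, 0, -0.104, -1], [-0.88, -0.026, 0.146, 0, 0, -0.104, -1], [-0.88, -0.026, 0.146, 0, 0, -0.104, -1], [-0.88, -0.026, 0.146, 0, 0, -0.104, -1], [-0.88, -0.026, 0.146, 0, 0, -0.104, -1], [-0.88, -0.026, 0.146, 0, 0, -0.104, -1], [-0.88, -0.026, 0.146, 0, 0, -0.104, -1]]
  ]
}}

```text
time_s: 21.18
position: [0.5809, -0.1999, 0.2215]
tcp_rot: [[-0.528, 0.849, -0.0], [0.849, 0.528, 0.0], [0.0, -0.0, -1.0]]
force: [-0.4, -0.0, -0.5]
opening: 1.0
grasp_force: 0.0
```

>>> {"api": "carry_out", "payload": {
  "deltas": [
    [[-0.72, -0.67, 0, 0, 0, -0.104, -1], [-0.72, -0.67, 0, 0, 0, -0.104, -1], [-0.72, -0.67, 0, 0, 0, -0.104, -1], [-0.72, -0.67, 0, 0, 0, -0.104, -1], [-0.72, -0.67, 0, 0, 0, -0.104, -1], [-0.72, -0.67, 0, 0, 0, -0.104, -1], [-0.72, -0.67, 0, 0, 0, -0.104, -1], [-0.72, -0.67, 0, 0, 0, -0.104, -1], [-0.72, -0.67, 0, 0, 0, -0.104, -1], [-0.72, -0.67, 0, 0, 0, -0.104, -1]]
  ]
}}

```text
time_s: 22.02
position: [0.5527, -0.3445, 0.2217]
tcp_rot: [[-0.936, 0.353, 0.0], [0.353, 0.936, -0.0], [-0.0, -0.0, -1.0]]
force: [0.2, 0.1, -0.9]
opening: 1.004
grasp_force: 0.0
```

Run:
```python
from fit import *
state(); T,im=snap("key2"); v=im.copy(); e=T[:2,:2]@np.array([.0008,-.0002])
for m,p0 in((box(.06,.06,.04),[.5055,-.3277,-.358]),(box(.06,.02,.096),[.5055,-.3277,-.358])):
    p,r,o=fit("wrist",im[:,:,0],T,m,[p0[0]-e[0],p0[1]-e[1],p0[2]],(5,3,2)); print(p[:2]+e,np.degrees(p[2]),r,o)
    R=Ro.from_euler("z",p[2]).as_matrix()
    for u in proj("wrist",m[0]@R.T+[p[0],p[1],0],T): cv2.circle(v,tuple(int(round(q*16)) for q in u),5,(0,255,0),-1,shift=4)
c=proj("wrist",[[.5055,-.3277,.06]],T)[0].astype(int); y0=max(0,c[1]-90);x0=max(0,c[0]-110)
cv2.imwrite("pics/key2f.png",cv2.resize(v[y0:y0+180,x0:x0+220,::-1],None,fx=3,fy=3))
```

```text
t 22.0167 p [ 0.5527 -0.3445  0.2217] yaw 159.3206514777214 F [ 0.1976  0.1085 -0.8999] M [ 0.0957 -0.1401  0.0462] op 1.0039581335815677 gf 0.0 q [ -41.7471   32.348    78.0977   -0.0013   69.5517 -111.0673]
[ 0.5035 -0.3296] -23.167120292137497 0.24534092420665027 0.875
[ 0.5034 -0.3296] -22.763614631093244 0.449822484741594 0.98125
```

View pics/key2f.png

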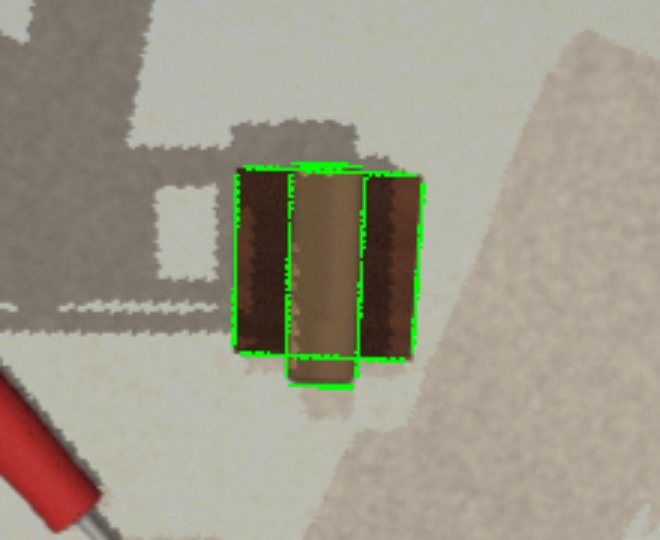

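Run:
```python
from fit import *
for n in("key1","key2"):
  im=cv2.imread(f"pics/{n}.png")[:,:,::-1]; T=np.load(f"pics/{n}.npy"); e=T[:2,:2]@np.array([.0008,-.0002])
  for m in(box(.06,.06,.04),box(.06,.02,.096),join(box(.06,.02,.096),box(.06,.06,.04))):
    for ch in(0,1):
      p,r,o=fit("wrist",im[:,:,ch],T,m,[.5035-e[0],-.3296-e[1],-.4],(4,3,2,2)); print(n,p[:2]+e,np.degrees(p[2]),r,o)
for xyz in([.5035,-.3296,.14],[.5035,-.3296,.064]): print(delta(xyz,157.3))
```

```text
key1 [ 0.5053 -0.3277] -20.330884955495407 0.701655288378813 0.9625
key1 [ 0.5053 -0.3273] -20.750796664943355 1.0777895456962676 0.94375
key1 [ 0.5048 -0.3281] -23.4713642578226 0.7074058428888366 0.975
key1 [ 0.5038 -0.329 ] -21.658774546963848 0.9416053809688013 0.99375
key1 [ 0.5047 -0.3282] -22.30894906906605 0.49513243372078025 0.946875
key1 [ 0.5045 -0.328 ] -22.302875537697297 0.49874958439297845 0.95625
key2 [ 0.5035 -0.3296] -23.157985976938754 0.24226308543493325 0.875
key2 [ 0.5035 -0.3297] -23.171533759524227 0.2462615441666489 0.8625
key2 [ 0.5034 -0.3297] -22.861581557328275 0.43040259610008796 0.98125
key2 [ 0.5032 -0.3296] -22.763764207835987 0.24874971506613197 1.0
key2 [ 0.5035 -0.3296] -23.08573827137015 0.41009674820482633 0.93125
key2 [ 0.5034 -0.3296] -23.06833564840621 0.25672232358509195 0.95
[ 0.3425 -0.0222  0.5449 -0.      0.      0.0056]
[ 0.3425 -0.0222  1.0516 -0.      0.      0.0056]
```

>>> {"api": "carry_out", "payload": {
  "deltas": [
    [[0.339, -0.022, 0.2, 0, 0, 0.0067, -1], [0.339, -0.022, 0.45, 0, 0, 0.0067, -1], [0.339, -0.022, 0.55, 0, 0, 0.0067, -1], [0.339, -0.022, 0.55, 0, 0, 0.0067, -1], [0.339, -0.022, 0.65, 0, 0, 0.0067, -1], [0.339, -0.022, 0.8, 0, 0, 0.0067, -1], [0.339, -0.022, 0.9, 0, 0, 0.0067, -1], [0.339, -0.022, 0.95, 0, 0, 0.0067, -1], [0.339, -0.022, 0.95, 0, 0, 0.0067, -1], [0.339, -0.022, 0.95, 0, 0, 0.0067, -1]]
  ]
}}

```text
time_s: 22.9
position: [0.5047, -0.3309, 0.08]
tcp_rot: [[-0.92, 0.392, 0.001], [0.392, 0.92, -0.001], [-0.002, -0.001, -1.0]]
force: [-0.4, -0.1, 0.6]
opening: 1.002
grasp_force: 0.0
```

>>> {"api": "carry_out", "payload": {
  "deltas": [
    [[0, 0, 0.1, 0, 0, 0, -1], [0, 0, 0.1, 0, 0, 0, 1], [0, 0, 0.1, 0, 0, 0, 1], [0, 0, 0.1, 0, 0, 0, 1], [0, 0, 0.1, 0, 0, 0, 1], [0, 0, 0.1, 0, 0, 0, 1], [0, 0, 0.1, 0, 0, 0, 1], [0, 0, 0.1, 0, 0, 0, 1], [0, 0, 0.1, 0, 0, 0, 1], [0, 0, 0.1, 0, 0, 0, 1]]
  ]
}}

```text
time_s: 23.73
position: [0.5038, -0.3303, 0.0642]
tcp_rot: [[-0.92, 0.392, 0.0], [0.392, 0.92, -0.0], [-0.0, -0.0, -1.0]]
force: [0.5, 0.1, -0.4]
opening: 0.403
grasp_force: 0.0
```

>>> {"api": "carry_out", "payload": {
  "deltas": [
    [[0, 0, 0, 0, 0, 0, 1], [0, 0, 0, 0, 0, 0, 1], [0, 0, 0, 0, 0, 0, 1], [0, 0, 0, 0, 0, 0, 1], [0, 0, 0, 0, 0, 0, 1], [0, 0, 0, 0, 0, 0, 1], [0, 0, -0.05, 0, 0, 0, 1], [0, 0, -0.15, 0, 0, 0, 1], [0, 0, -0.25, 0, 0, 0, 1], [0, 0, -0.3, 0, 0, 0, 1]]
  ]
}}

```text
time_s: 24.57
position: [0.5042, -0.3312, 0.1109]
tcp_rot: [[-0.92, 0.392, 0.001], [0.392, 0.92, -0.002], [-0.002, -0.002, -1.0]]
force: [-0.1, 0.5, -1.1]
opening: 0.229
grasp_force: 29.9
```

Run:
```python
from h import *
state(); print(delta([.598,.0122,.25],147))
```

```text
t 24.5667 p [ 0.5042 -0.3312  0.1109] yaw 156.91198527751337 F [-0.0706  0.4641 -1.0555] M [ 0.0675 -0.1501  0.0214] op 0.22944704819107828 gf 29.870649766089628 q [ -43.8861   36.6967   90.879    -0.0519   52.2895 -110.7662]
[ 0.3204  2.35   -0.9314 -0.0002  0.0003  0.0275]
```

>>> {"api": "carry_out", "payload": {
  "deltas": [
    [[0, 0, -0.25, 0, 0, 0, 1], [-0.01, 0.1, -0.5, 0, 0, 0, 1], [-0.02, 0.3, -0.73, 0, 0, 0, 1], [-0.02, 0.55, -0.73, 0, 0, 0, 1], [-0.02, 0.8, -0.73, 0, 0, 0, 1], [-0.03, 0.9, -0.73, 0, 0, 0, 1], [-0.03, 0.9, -0.73, 0, 0, 0, 1], [-0.03, 0.9, -0.73, 0, 0, 0, 1], [-0.03, 0.9, -0.73, 0, 0, 0, 1], [-0.03, 0.9, -0.73, 0, 0, 0, 1]]
  ]
}}

```text
time_s: 25.4
position: [0.5603, -0.2091, 0.2184]
tcp_rot: [[-0.919, 0.394, -0.001], [0.394, 0.919, -0.0], [0.001, -0.001, -1.0]]
force: [-0.2, -0.9, -0.7]
opening: 0.227
grasp_force: 29.9
```

>>> {"api": "carry_out", "payload": {
  "deltas": [
    [[-0.02, 0.2, 0, 0, 0, 0, 1], [-0.02, 0.4, 0, 0, 0, 0.01, 1], [-0.02, 0.6, 0, 0, 0, 0.02, 1], [-0.03, 0.8, 0, 0, 0, 0.0275, 1], [-0.03, 0.9, 0, 0, 0, 0.0275, 1], [-0.03, 0.9, 0, 0, 0, 0.0275, 1], [-0.03, 0.9, 0, 0, 0, 0.0275, 1], [-0.03, 0.9, 0, 0, 0, 0.0275, 1], [-0.03, 0.9, 0, 0, 0, 0.0275, 1], [-0.03, 0.9, 0, 0, 0, 0.0275, 1]]
  ]
}}

```text
time_s: 26.23
position: [0.6175, -0.087, 0.2186]
tcp_rot: [[-0.838, 0.546, -0.0], [0.546, 0.838, -0.0], [0.0, -0.0, -1.0]]
force: [-0.2, 0.2, -2.1]
opening: 0.227
grasp_force: 29.9
```

Run:
```python
from h import *
state(); print(delta([.648,-.02,.22],147))
```

```text
t 26.2333 p [ 0.6175 -0.087   0.2186] yaw 146.89830632784017 F [-0.175   0.2368 -2.0646] M [ 0.0137 -0.1481  0.0128] op 0.22705016263760952 gf 29.870558548282133 q [-18.2629  30.3672  82.5149  -0.0241  67.1312 -75.1519]
[ 0.0739  0.4852 -0.0093 -0.0001 -0.     -0.0003]
```

>>> {"api": "carry_out", "payload": {
  "deltas": [
    [[0.074, 0.2, 0, 0, 0, 0, 1], [0.074, 0.4, 0, 0, 0, 0, 1], [0.074, 0.485, 0, 0, 0, 0, 1], [0.074, 0.485, 0, 0, 0, 0, 1], [0.074, 0.485, 0, 0, 0, 0, 1], [0.074, 0.485, 0, 0, 0, 0, 1], [0.074, 0.485, 0, 0, 0, 0, 1], [0.074, 0.485, 0, 0, 0, 0, 1], [0.074, 0.485, 0, 0, 0, 0, 1], [0.074, 0.485, 0, 0, 0, 0, 1]]
  ]
}}

```text
time_s: 27.07
position: [0.6481, -0.0191, 0.2187]
tcp_rot: [[-0.838, 0.545, -0.0], [0.545, 0.838, -0.0], [0.0, -0.0, -1.0]]
force: [0.7, 0.4, -0.2]
opening: 0.227
grasp_force: 29.9
```

Run:
```python
from h import *
state(); T,im=snap("rec"); cv2.imwrite("pics/recc.png",cv2.resize(im[20:250,110:400,::-1],None,fx=2.6,fy=2.6,interpolation=cv2.INTER_CUBIC))
```

```text
t 27.0667 p [ 0.6481 -0.0191  0.2187] yaw 146.94694899986206 F [ 0.7077  0.4491 -0.1866] M [ 0.0734 -0.1693 -0.0161] op 0.2272992504127571 gf 29.87038404797204 q [-11.5409  32.2973  78.7334  -0.0087  68.9766 -68.4847]
```

View pics/recc.png

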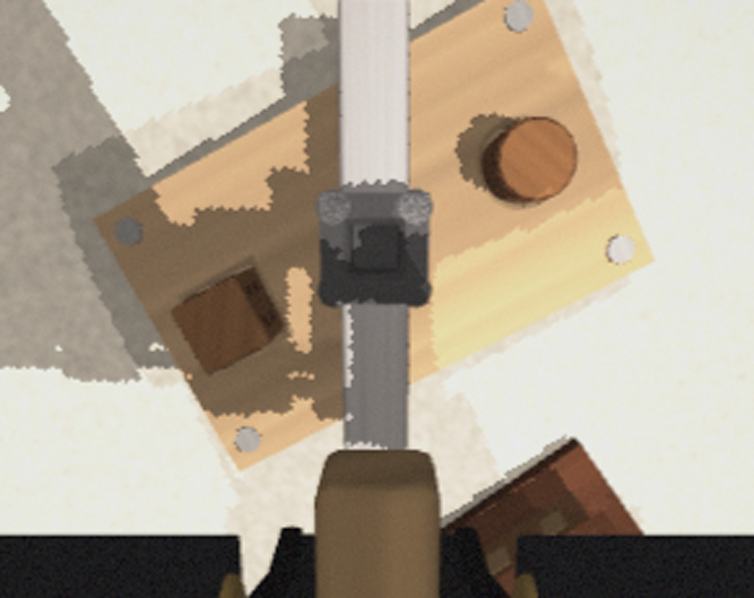

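The recess mouth is at about (377,245) in this crop, the bar is exactly vertical (yaw matches), and the held handle's end face spans rows 450–488. Now I'll convert both to tool coordinates.

Run:
```python
from fit import *
im=cv2.imread("pics/rec.png")[:,:,::-1]; T=np.load("pics/rec.npy"); I=np.eye(4)
f=lambda p:np.array(p)/2.6+[110,20]
# tool-frame measurement of handle end (plane z = const in tool frame)
for p,z in(((378.5,450),-.006),((378.5,488),-.032)): print("handle",rays("wrist",f(p),z,I)[0])
g=im.astype(float).mean(2); col=g[185:215,256-12:256+12].mean(1); print(np.round(col,0))
for p in((377,245),(375,246)):
    w=rays("wrist",f(p),.114,T)[0]; print("recess",w,"tool",T[:3,:3].T@(w-T[:3,3]))
for m,n in((box(.014,.014,.114),"rec"),(BAR,"bar"),(JIG,"jig")):
    r=fit("wrist",im,T,m,[.598,.0122,np.radians(-33) if n!="jig" else -.0985],(3,2)); w=np.r_[r[0][:2],.1]
    print(n,r,"tool",T[:3,:3].T@(w-T[:3,3]),np.degrees(r[0][2]))
```

```text
handle [ 0.0287 -0.0002 -0.006 ]
handle [ 0.0298 -0.0003 -0.032 ]
[120. 120. 120. 120. 123. 139. 159. 167.  65.  66.  68.  69.  70.  70.
  69.  68.  68.  67.  66.  65.  65.  70.  74.  80.  86.  86.  88.  88.
  89.  90.]
recess [0.5971 0.0133 0.114 ] tool [ 0.0604 -0.0006  0.1047]
recess [0.597  0.0127 0.114 ] tool [ 0.0602 -0.0012  0.1047]
rec (array([ 0.5967,  0.0144, -0.6086]), np.float64(0.25108231552881083), np.float64(0.9625)) tool [0.0613 0.0001 0.1187] -34.87138119971799
bar (array([ 0.5977,  0.0116, -0.5708]), np.float64(0.40519435927788144), np.float64(0.6791666666666667)) tool [ 0.0589 -0.0017  0.1187] -32.70388575132121
jig (array([ 0.5974,  0.0119, -0.0971]), np.float64(0.2894558321149697), np.float64(0.858)) tool [ 0.0593 -0.0016  0.1187] -5.563070464504019
```

>>> {"api": "carry_out", "payload": {
  "deltas": [
    [[0.2, -0.003, 0, 0, 0, 0, 1], [0.403, -0.007, 0, 0, 0, 0, 1], [0.403, -0.007, 0, 0, 0, 0, 1], [0.403, -0.007, 0.1, 0, 0, 0, 1], [0.403, -0.007, 0.2, 0, 0, 0, 1], [0.403, -0.007, 0.28, 0, 0, 0, 1], [0.403, -0.007, 0.28, 0, 0, 0, 1], [0.403, -0.007, 0.28, 0, 0, 0, 1], [0.403, -0.007, 0.28, 0, 0, 0, 1], [0.403, -0.007, 0.28, 0, 0, 0, 1]]
  ]
}}

```text
time_s: 27.95
position: [0.5979, 0.0134, 0.1777]
tcp_rot: [[-0.839, 0.545, 0.002], [0.545, 0.839, -0.0], [-0.002, 0.001, -1.0]]
force: [-0.3, 0.5, -1.4]
opening: 0.224
grasp_force: 29.9
```

Run:
```python
from h import *
T0=np.load("pics/rec.npy"); t=T0[:3,3]+T0[:3,:3]@np.array([.0604,-.00105,0]); t[2]=.172; print(t)
state(); print(delta(t,147))
```

```text
[0.5969 0.013  0.172 ]
t 27.95 p [0.5979 0.0134 0.1777] yaw 146.99375768263164 F [-0.2718  0.5001 -1.3744] M [ 0.0551 -0.148   0.0346] op 0.22353939954531674 gf 29.870486447543954 q [ -9.4127  31.1678  88.734   -0.0012  59.9771 -66.4059]
[ 0.0041 -0.006   0.0379  0.0001  0.0003 -0.    ]
```

>>> {"api": "carry_out", "payload": {
  "deltas": [
    [[0, 0, 0, 0, 0, 0, 1], [0, 0, 0, 0, 0, 0, 1], [0, 0, 0, 0, 0, 0, 1], [0, 0, 0.02, 0, 0, 0, 1], [0, 0, 0.035, 0, 0, 0, 1], [0, 0, 0.05, 0, 0, 0, 1], [0, 0, 0.065, 0, 0, 0, 1], [0, 0, 0.075, 0, 0, 0, 1], [0, 0, 0.085, 0, 0, 0, 1], [0, 0, 0.085, 0, 0, 0, 1]]
  ]
}}

```text
time_s: 28.78
position: [0.5966, 0.0133, 0.1633]
tcp_rot: [[-0.839, 0.545, -0.001], [0.545, 0.839, -0.0], [0.001, -0.001, -1.0]]
force: [-0.3, -2.3, -1.9]
opening: 0.225
grasp_force: 29.8
```

Run:
```python
from h import *
state(); print(delta([.5969,.013,.144],147))
```

```text
t 28.7833 p [0.5966 0.0133 0.1633] yaw 146.99757833526456 F [-0.3179 -2.3408 -1.8523] M [-0.3664 -0.043   0.0133] op 0.22518614281112284 gf 29.83841944631422 q [ -9.4237  32.2131  89.4967  -0.0378  58.3544 -66.4015]
[-0.003  -0.0006  0.1285 -0.0002 -0.0001 -0.    ]
```

>>> {"api": "carry_out", "payload": {
  "deltas": [
    [[-0.004, -0.006, 0, 0, 0, 0, 1], [-0.004, -0.006, 0, 0, 0, 0, 1], [-0.004, -0.006, 0.02, 0, 0, 0, 1], [-0.004, -0.006, 0.035, 0, 0, 0, 1], [-0.004, -0.006, 0.05, 0, 0, 0, 1], [-0.004, -0.006, 0.065, 0, 0, 0, 1], [-0.004, -0.006, 0.08, 0, 0, 0, 1], [-0.004, -0.006, 0.095, 0, 0, 0, 1], [-0.004, -0.006, 0.105, 0, 0, 0, 1], [-0.004, -0.006, 0.11, 0, 0, 0, 1]]
  ]
}}

```text
time_s: 29.62
position: [0.5969, 0.0126, 0.147]
tcp_rot: [[-0.839, 0.545, -0.001], [0.545, 0.839, 0.0], [0.001, -0.0, -1.0]]
force: [0.9, 0.2, -0.7]
opening: 0.226
grasp_force: 29.9
```

Run:
```python
from h import *
state(); print(delta([.5975,.0120,.144],147))
```

```text
t 29.6167 p [0.5969 0.0126 0.147 ] yaw 146.9954927149373 F [ 0.8801  0.1898 -0.7451] M [ 0.0789 -0.1524  0.0103] op 0.22610247109217238 gf 29.870550440973602 q [ -9.5084  33.4592  90.2403   0.0044  56.3308 -66.5063]
[-0.0056 -0.0011  0.0202 -0.     -0.0001 -0.    ]
```

>>> {"api": "carry_out", "payload": {
  "deltas": [
    [[-0.003, 0, 0.012, 0, 0, 0, 1], [-0.003, 0, 0.012, 0, 0, 0, 1], [-0.003, 0, 0.012, 0, 0, 0.015, 1], [-0.003, 0, 0.012, 0, 0, 0.03, 1], [-0.003, 0, 0.012, 0, 0, 0.045, 1], [-0.003, 0, 0.012, 0, 0, 0.06, 1], [-0.003, 0, 0.012, 0, 0, 0.075, 1], [-0.003, 0, 0.012, 0, 0, 0.09, 1], [-0.003, 0, 0.012, 0, 0, 0.1, 1], [-0.003, 0, 0.012, 0, 0, 0.1, 1]]
  ]
}}

```text
time_s: 30.45
position: [0.597, 0.0125, 0.1455]
tcp_rot: [[-0.357, 0.934, -0.001], [0.934, 0.357, 0.0], [0.001, -0.001, -1.0]]
force: [-0.5, 0.1, -0.3]
opening: 0.225
grasp_force: 29.9
```

Run:
```python
from h import *
state(); print(delta([.5973,.0122,.145],74.1))
```

```text
t 30.45 p [0.597  0.0125 0.1455] yaw 110.94148132683175 F [-0.4616  0.0569 -0.2986] M [0.1709 0.0193 0.016 ] op 0.2249177863233226 gf 29.860405356885167 q [ -9.5179  33.5957  90.2699   0.0218  56.1891 -30.4715]
[-0.0028  0.0009  0.0034 -0.0001 -0.0001  0.1023]
```

>>> {"api": "carry_out", "payload": {
  "deltas": [
    [[0, 0, 0, 0, 0, 0.015, 1], [0, 0, 0, 0, 0, 0.03, 1], [0, 0, 0, 0, 0, 0.045, 1], [0, 0, 0, 0, 0, 0.06, 1], [0, 0, 0, 0, 0, 0.075, 1], [0, 0, 0, 0, 0, 0.09, 1], [0, 0, 0, 0, 0, 0.1, 1], [0, 0, 0, 0, 0, 0.1, 1], [0, 0, 0, 0, 0, 0.1, 1], [0, 0, 0, 0, 0, 0.1, 1]]
  ]
}}

```text
time_s: 31.28
position: [0.5975, 0.0128, 0.1455]
tcp_rot: [[0.257, 0.966, 0.0], [0.966, -0.257, 0.001], [0.001, -0.0, -1.0]]
force: [0.5, 2.2, -2.3]
opening: 0.225
grasp_force: 29.9
```

Run:
```python
from fit import *
state(); im=capture("top"); cv2.imwrite("pics/top9.png",im[:,:,::-1]); T,w=snap("w9")
for y in(65,75,84.4,95): print(y,fit("wrist",w,T,BAR,[.5975,.012,np.radians(y)],(4,3,2)))
a=cv2.resize(w[:240,130:380,::-1],(500,480)); c=proj("top",[[.597,.012,.1]])[0].astype(int); b=cv2.resize(im[c[1]-40:c[1]+40,c[0]-25:c[0]+25,::-1],(300,480),interpolation=cv2.INTER_CUBIC)
cv2.imwrite("pics/both9.png",np.hstack([a,b]))
```

```text
t 31.2833 p [0.5975 0.0128 0.1455] yaw 75.0990962301612 F [ 0.5483  2.2226 -2.3188] M [ 0.4809 -0.138   0.0156] op 0.22467275352043437 gf 29.857495272626693 q [-9.5083 33.6045 90.2482  0.0613 56.1522  5.3584]
65 (array([0.5965, 0.0128, 1.0933]), np.float64(0.805594891519195), np.float64(0.35))
75 (array([0.6005, 0.0107, 1.3491]), np.float64(0.35609381014543695), np.float64(0.375))
84.4 (array([0.5974, 0.0113, 1.5275]), np.float64(0.5184892250141478), np.float64(0.6083333333333333))
95 (array([0.6   , 0.0111, 1.6507]), np.float64(0.6118172798501562), np.float64(0.6875))
```

View pics/both9.png

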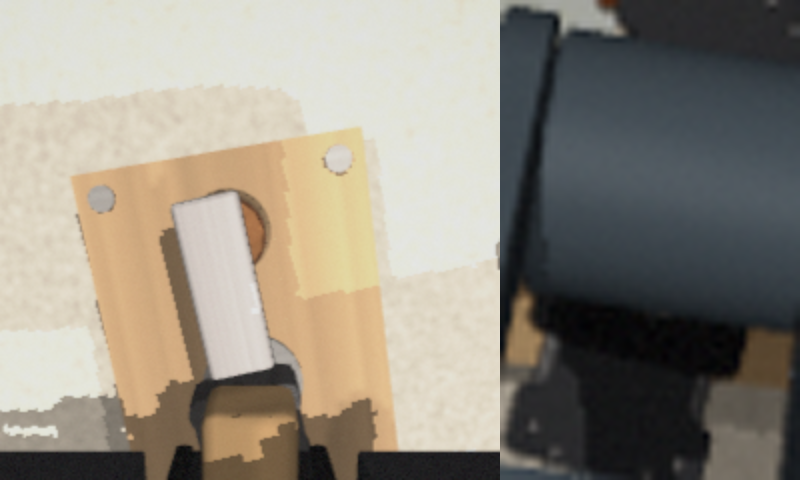

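Run:
```python
from fit import *
T=np.load("pics/w9.npy"); f=lambda p:np.array(p)/2.+[130,0]
def ang(a,b,z):
    p=rays("wrist",np.array([f(a),f(b)]),z,T); d=p[0]-p[1]; return np.degrees(np.arctan2(d[1],d[0])),p[:,:2]
print(ang((172,207),(210,380),.088)); print(ang((240,192),(273,370),.088)); print(ang((73,177),(360,127),.04)[0]-90, ang((360,127),(397,450),.04))
w=cv2.imread("pics/w9.png")
m=(BAR[0][:,0]>.025); print(fit("wrist",w,T,(BAR[0][m],BAR[1][m]),[.5975,.012,np.radians(87.5)],(4,3,2)))
```

```text
(np.float64(86.23753833882527), array([[0.5907, 0.085 ],
       [0.587 , 0.0285]]))
(np.float64(85.76596123729935), array([[0.6123, 0.0839],
       [0.6081, 0.0264]]))
84.46667236041085 (np.float64(84.36381802396939), array([[ 0.6605,  0.0954],
       [ 0.6479, -0.032 ]]))
(array([0.5978, 0.0113, 1.5345]), np.float64(0.16605235135783142), np.float64(0.9795918367346939))
```

The bar lies about 2–3° short of the jig's axis, with the tower showing beneath it at (255,240). I'll turn it slightly further, then release and retreat upward.

>>> {"api": "carry_out", "payload": {
  "deltas": [
    [[0, 0, 0, 0, 0, 0.007, 1], [0, 0, 0, 0, 0, 0.007, 1], [0, 0, 0, 0, 0, 0.007, 1], [0, 0, 0, 0, 0, 0.007, 1], [0, 0, 0, 0, 0, 0.007, 0], [0, 0, 0, 0, 0, 0.007, 0], [0, 0, 0, 0, 0, 0.007, 0], [0, 0, 0, 0, 0, 0.007, 0], [0, 0, 0, 0, 0, 0.007, 0], [0, 0, 0, 0, 0, 0.007, 0]]
  ]
}}

```text
time_s: 32.22
position: [0.5975, 0.012, 0.1458]
tcp_rot: [[0.301, 0.954, 0.0], [0.954, -0.301, -0.0], [-0.0, 0.0, -1.0]]
force: [0.5, -0.1, -0.7]
opening: 0.486
grasp_force: 0.0
```

>>> {"api": "carry_out", "payload": {
  "deltas": [
    [[0, 0, -0.1, 0, 0, 0, 0], [0, 0, -0.3, 0, 0, 0, 0], [0, 0, -0.5, 0, 0, 0, 0], [0, 0, -0.7, 0, 0, 0, -1], [-0.2, 0, -0.7, 0, 0, 0, -1], [-0.4, 0, -0.7, 0, 0, 0, -1], [-0.5, 0, -0.7, 0, 0, 0, -1], [-0.5, 0, -0.7, 0, 0, 0, -1], [-0.5, 0, -0.7, 0, 0, 0, -1], [-0.5, 0, -0.7, 0, 0, 0, -1]]
  ]
}}

```text
time_s: 33.05
position: [0.5749, -0.0587, 0.2505]
tcp_rot: [[0.301, 0.954, 0.0], [0.954, -0.301, 0.001], [0.001, -0.0, -1.0]]
force: [-0.2, 0.4, 0.3]
opening: 0.938
grasp_force: 0.0
```

Run:
```python
from fit import *
state(); T,w=snap("end")
for m,z in((BAR,86),): r=fit("wrist",w,T,m,[.5977,.0118,np.radians(z)],(3,2,2)); print("bar",r,np.degrees(r[0][2]))
r=fit("wrist",w,T,box(.06,.02,.176),[.5975,.0122,np.radians(74)],(4,3,2)); print("key",r,np.degrees(r[0][2]))
print(fit("wrist",w,T,JIG,[.5976,.0115,-.0985],(3,2)))
```

```text
t 33.05 p [ 0.5749 -0.0587  0.2505] yaw 72.46877732729023 F [-0.2254  0.3996  0.3165] M [-0.0707 -0.0866  0.0087] op 0.9375750600328212 gf 0.0 q [-16.9232  24.7729  87.1487   0.0362  68.0878   0.5945]
bar (array([0.5976, 0.0122, 1.4791]), np.float64(1.2415701848084817), np.float64(0.9125)) 84.7443571768803
key (array([0.5977, 0.0118, 1.3155]), np.float64(0.45653997028415216), np.float64(0.9875)) 75.3733002761234
(array([ 0.5971,  0.0118, -0.1008]), np.float64(0.34967807474802826), np.float64(0.788))
```

View pics/end_b.png

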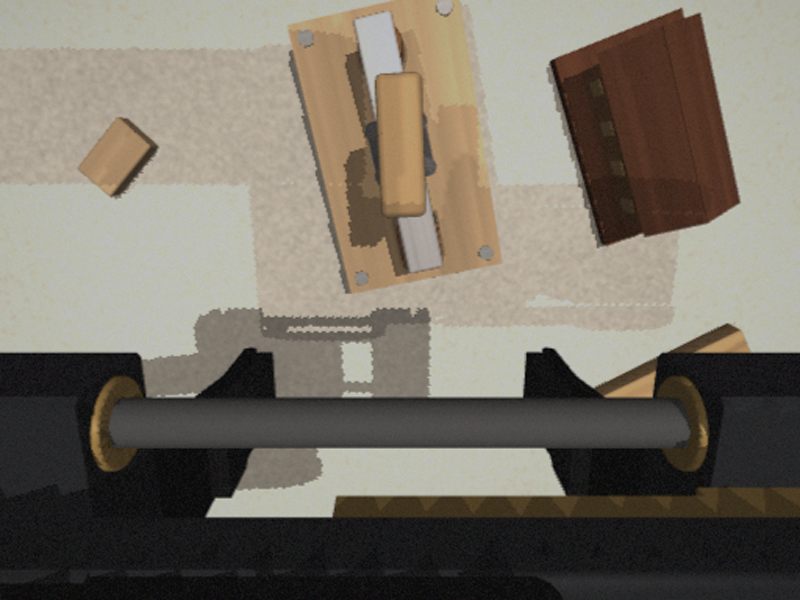

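The bar runs over both towers, from (378,15) to (422,270), within about 1° of the jig's axis. The key stands upright in the recess at (400,145), and the gripper is clear.

```bash
python3 -c "
from rig import job; print(job.hand_in())"
```

```text
the job is handed in; nothing more can be done
None
```

I handed the job in at about 33 s, but the hand-in returned no verdict. By my last measurements both towers are fully home, the clamp bar lies within about 1° of the line through both bores, and the key stands released in the recess, seated about 22 mm deep when I let go.

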